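# Put the wax kit away behind the bifold door

### The arm

A 6-joint arm with a two-finger parallel gripper is mounted at the origin on the work surface. World frame = base frame: x ahead of the robot, y to its left, z up, the work surface at z = 0. Lengths are in m, angles in rad, forces in N, time in s.
With the tool pointing down it reaches from about 0.325 to 0.775 m from the base axis. Payload 5.5 kg.
Tool frame: the origin (TCP) lies on the centre line of the jaws, within the pads' length; the fingertips stand 11 mm ahead of it and the grasp point (between the pads) lies 8 mm behind it; z points along the fingers, y is the line along which they close (so a half turn about z gives the same grasp; the last joint's range is limited). The gripper opens to 85 mm and grips with 20 to 120 N. Pads are 22 mm wide; open, the fingers measure 114 mm over their backs; the gripper's body (76 mm by 85 mm) begins 54 mm behind the grasp point. The pads swing forward as they close: fully open they stand 13 mm farther back than shut.
Start: joints at [1.264, 0.091, 1.231, -0, 1.82, -0.057], TCP at [0.148, 0.581, 0.242] pointing down, gripper open.
Joint ranges: [-2.87, 2.87], [-0.86, 2.18], [0.17, 2.46], [-1.51, 4.65], [0.06, 2.69], [-2.65, 2.65]. Speed limits (rad/s): [2.57, 2.57, 3.01, 3.14, 3.14, 3.14].

### API

Orientations are given as [roll, pitch, yaw] about the fixed x, y, z axes, in that order (R = Rz(yaw) Ry(pitch) Rx(roll)).
In Python, from workcell import get_obs, camera, calibration, close_job gives the robot as it stands.
- The arm moves only by the tool arm_command, never from a script. Its argument "motion" is a list of rows, each an object of numbers: "x", "y", "z": the shift along the tool's x, y, z each as a share of 0.12 m, from -1 to 1; "wx", "wy", "wz": the turn, a rotation vector about the tool's x, y, z each as a share of pi/4 rad, from -1 to 1. In form: [{"x": .., "y": .., "z": .., "wx": .., "wy": .., "wz": ..}, ...]. A call has 1 to 12 rows; each row is the pose to reach, as a shift and turn from the pose commanded when the call began, along the tool's axes at that moment; what a row does not reach only later rows make up. A row lasts 1/12 s, in which the tool goes at most 41.7 mm and 7.16 degrees, less where a joint would pass 70% of its speed; a pose out of reach is approached as far as the arm can. A call with a number of a shift or a turn outside -1 to 1 is refused whole. A call with a gripper value outside its range is refused whole. "fingers" is the gripper command: -1 is shut, 1 is fully open, values between are in proportion, set as the call begins (left out, the last holds). The fingers move at their own pace and stop on an object; "squeeze" is the grip in N (left out, the last holds). Time passes only in rows, so rows that repeat a pose let the fingers close. It gives the time, the measured TCP pose, the force, the opening and the grip force at its end, in the units of the state.
- get_obs(): the state, without advancing time (a new reading comes with each control period).
- camera(name): name is "side" or "top" or "wrist"; returns (picture, depth): 384x512x3 uint8, red, green, blue; 384x512 float32, m along the optical axis (not along the pixel's ray), 0 where there is no reading.
- calibration(name): a dict with "mtx" (3x3 intrinsics, pixels), "eye" and "attitude" of the camera in the world. Camera axes: x right, y down, z forward; pixel columns grow to the right and rows downward; lengths in m; the calibration is good to about 2 mm. A picture is of the moment at which its call begins: read the wrist's pose just before it. calibration takes no time and is no camera call; for the wrist camera it gives the pose at the moment of the call.
- close_job(): hands the job in; it is judged then, once.
The state is a dict: "time_s": time; "joint_pos": joint angles; "joint_velocities": joint speeds; "joint_torque": joint torques, N m; "position": TCP position; "ee_rot": TCP orientation; "wrist_force": force on the tool from outside, world axes, zero at the start; "moment": the same for the moment, N m; "finger_gap": finger opening in m; "grip_force": force on a finger pad.
Only numpy, scipy, OpenCV 4.12 (cv2) and the standard library are available. Lean on these libraries where they do the work, as an engineer would, in place of code of your own. Each camera call takes 0.05 s, during which the arm holds its last target. There are 200 camera calls.

### The job

Fold the cubby's bifold door fully back by its post handle, and only then pull the tray fully out by its own post, slide every cork roller right down over the tray's spindle and stand every wax box upright on the tray floor. Then push the tray fully home and, after that, close the door flat again. Leave the cup, the boot brush and the headlamp where they are.

Things in the scene. Friction and masses are not known exactly. Their poses are not given: they have to be found in the camera images.
- cubby: low birch plywood cubby, fixed, 350 mm wide, 240 mm deep, 180 mm high; side walls 15 mm thick, 165 mm high, reach the front; the roof starts 70 mm behind it. Origin on the table under the middle of the closed door's inner face; x points into the cubby (away from the robot), y to the left as the robot sees it, z up.
- door (a joint): opening angle t of the bifold door, rad: 0 closed flat, 1.4 fully folded back; light friction, stays where left. Two upright plywood panels, each 155 mm wide, 12 mm thick, top edges 145 mm above the table; closed, they hide the tray. The first turns by t on the fixed hinge; the leading panel, hinged to it at the fold, turns by t the other way and its far end runs in the track along the cubby front.
- door_hinge (a point): fixed upright hinge of the first panel, at the left of the opening: cubby x 0, y +155 mm; this point is at the panel's top edge (145 mm up)
- door_fold (a point): fold line between the two panels, at their top edges (145 mm up); as the door opens it comes out towards the robot: cubby x = -155 sin t, y = 155 - 155 cos t (mm). The leading panel's far end is then at x 0, y = 155 - 310 cos t.
- door_handle (a point): grip point, 172 mm above the table, on the door's handle: a round upright dark wooden post, 16 mm thick, top at 190 mm (45 mm above the door's top edge), on the leading panel. Can be pinched from above in any direction; turns between the fingers. At angle t: cubby x = -(115 sin t + 34 cos t), y = 155 - 195 cos t - 34 sin t (mm).
- tray (a joint): how far the tray is pulled out towards the robot (along cubby -x), in m: 0 fully home, 0.20 fully out; light friction (1.5 N), stays where left. The tray may be out only while the door is folded back (they would collide).
- tray_post (a point): grip point, 172 mm above the table, on the tray's pull post: a round upright dark wooden post, 16 mm thick, top at 190 mm, fixed on the tray at its front edge, 88 mm in front of the tray's centre and 52.5 mm left of it. With the tray home it stands 22 mm behind the closed door's inner face.
- tray_floor (a point): middle of the tray's floor (upper side), 28 mm above the table; axes as the cubby's, moves with the tray. Tray 200 mm (x) by 195 mm (y) outside, walls 4 mm thick, 10 mm above the floor. The floor is free apart from the spindle and the post: wax boxes fit right of the spindle, e.g. at x +45 and -30, y -42 mm, long side along x.
- spindle_top (a point): top of the tray's upright steel spindle, 94 mm above the tray floor, at x -5, y +47.5 mm from tray_floor; 20 mm thick, its last 8 mm a cone down to 8 mm. It takes two rollers, one on top of the other.
- roller0_mid (a point): a cork polishing roller: a plain tube standing on end, 60 mm outside diameter, 44 mm long, with a 26 mm bore right through. This point is its centre, half-way up (22 mm above its foot); z along the bore. 40 to 90 g. One or two rollers are present (None if absent).
- roller1_mid (a point): a cork polishing roller: a plain tube standing on end, 60 mm outside diameter, 44 mm long, with a 26 mm bore right through. This point is its centre, half-way up (22 mm above its foot); z along the bore. 40 to 90 g. One or two rollers are present (None if absent).
- waxbox0_mid (a point): a white plastic wax box: a body 60 mm long (its x), 44 mm wide (its y) and 40 mm high, with a round twist cap 32 mm across and 12 mm high on top. This point is in the middle of the body, 20 mm above its underside; z up. 80 to 170 g. One or two boxes are present (None if absent).
- waxbox1_mid (a point): a white plastic wax box: a body 60 mm long (its x), 44 mm wide (its y) and 40 mm high, with a round twist cap 32 mm across and 12 mm high on top. This point is in the middle of the body, 20 mm above its underside; z up. 80 to 170 g. One or two boxes are present (None if absent).
- roller0: the same roller, origin at its foot
- roller1: the same roller, origin at its foot
- waxbox0: the same box, origin at its underside
- waxbox1: the same box, origin at its underside
- cup: bystander: green ceramic cup, 80 mm across, 90 mm high, right of the cubby; leave it alone
- boot_brush: bystander: wooden boot brush, 160 mm long, 42 mm high, lying bristles up, left of the cubby; leave it alone
- headlamp: bystander: black aluminium headlamp, 56 mm high, on the cubby's roof; leave it alone
Not all that is in view belongs to the job. Leave any green or turquoise look-alike of the roller1 alone.

How it is judged:
By the outcome, as a careful person would: the job done as asked, in the order asked, and still so for the second after the job is handed in, with the robot touching nothing.
Of roller0, roller1 only 1 to 2 are there at a start; the rules pass over those that are not, and their reading is None.
Of waxbox0, waxbox1 only 1 to 2 are there at a start; the rules pass over those that are not, and their reading is None.
At some moment in a run one of roller0, roller1, waxbox0, waxbox1 may be knocked a few centimetres aside while the robot is not near it.
It also fails if it takes over 210 s, if anything falls off the work surface, if the arm or the gripper's body presses on something with over 40 N, if the wrist force passes 120 N, or if a joint passes its speed limit or range.

## Working session

There is one attempt and no reset: what is moved stays moved. The work goes in short steps, Python scripts to look and compute and a tool call to move; the robot and the scene stay as the last step left them, time stands still between calls to the robot, and variables do not carry over. Pictures are saved under pics/ and viewed, at most 14 in all, crops included, and the job is handed in when it is done.

Besides the shell and the picture viewer there is one more tool, called after "Request:" as name([rows], argument=value, ...), one row to a line, values as JSON. arm_command: Moves the arm, as the interface text tells. Shift numbers are shares of 0.12 m and turn numbers shares of pi/4 rad, none past 1 either way. Its arguments: {"type":"object","properties":{"motion":{"type":"array","items":{"type":"object","properties":{"x":{"type":"number"},"y":{"type":"number"},"z":{"type":"number"},"wx":{"type":"number"},"wy":{"type":"number"},"wz":{"type":"number"}}}},"fingers":{"type":"number"},"squeeze":{"type":"number"}},"required":["motion"]}

```bash
ls; mkdir -p pics
cat > h.py <<'E'
import numpy as np, cv2
from workcell import get_obs, camera, calibration, close_job
from scipy.spatial.transform import Rotation as R
def att(c):
    a=np.array(c["attitude"],float)
    return a if a.shape==(3,3) else R.from_euler('xyz',a).as_matrix()
def world(c,u,v,d):
    K=np.array(c["mtx"]); r=np.stack([(u-K[0,2])/K[0,0],(v-K[1,2])/K[1,1],np.ones_like(u,float)],-1)
    return (r*np.asarray(d)[...,None])@att(c).T+np.array(c["eye"])
def cloud(n):
    c=calibration(n); p,d=camera(n); v,u=np.mgrid[0:384,0:512]
    return p,d,world(c,u,v,d),c
def save(p,n): cv2.imwrite('pics/'+n,cv2.cvtColor(p,cv2.COLOR_RGB2BGR))
E
python3 - <<'E'
from h import *
for n in("top","side"):
    p,d,P,c=cloud(n); print(n,c); save(p,n+'0.png'); np.savez('/tmp/%s0.npz'%n,p=p,d=d,P=P)
print(get_obs())
E
```

```text
pics
top {'mtx': array([[400.06280163,   0.        , 252.29538555],
       [  0.        , 400.06280163, 185.55287247],
       [  0.        ,   0.        ,   1.        ]]), 'eye': array([ 0.39518992, -0.05617565,  1.35675698]), 'attitude': array([-2.97078080e+00, -2.31375072e-03, -1.57829872e+00])}
side {'mtx': array([[427.90835396,   0.        , 258.18777408],
       [  0.        , 427.90835396, 195.67090048],
       [  0.        ,   0.        ,   1.        ]]), 'eye': array([0.28649577, 0.81890599, 0.81184073]), 'attitude': array([-2.21904366, -0.01211879, -2.80846358])}
{'time_s': 0.1, 'joint_pos': array([ 1.26428194e+00,  9.17617038e-02,  1.23177278e+00,  1.05730987e-05,
        1.81980267e+00, -5.66708203e-02]), 'joint_velocities': array([-0.00036635, -0.00018151, -0.0041255 , -0.0008275 , -0.00062063,
        0.00108   ]), 'joint_torque': array([ 1.33044290e-03, -4.60217106e+01, -4.19220507e+01, -1.28869974e-04,
        1.06169237e-02,  3.95583299e-06]), 'position': array([0.14826102, 0.58114826, 0.24127289]), 'ee_rot': array([-3.13985153e+00, -1.09044569e-04,  2.89175159e+00]), 'wrist_force': array([-0.6805006 ,  0.43058087,  0.47477659]), 'moment': array([0.00152589, 0.05300654, 0.00595815]), 'grip_force': 0.0, 'finger_gap': 0.08519590732283851}
```

View pics/top0.png

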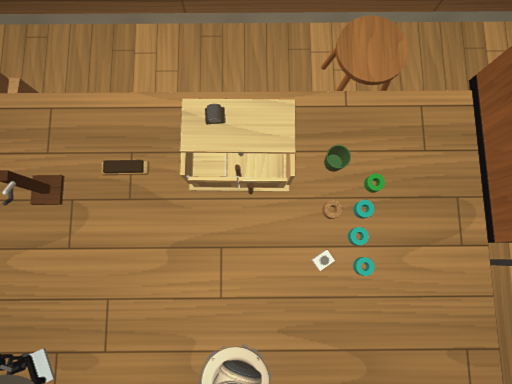

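View pics/side0.png

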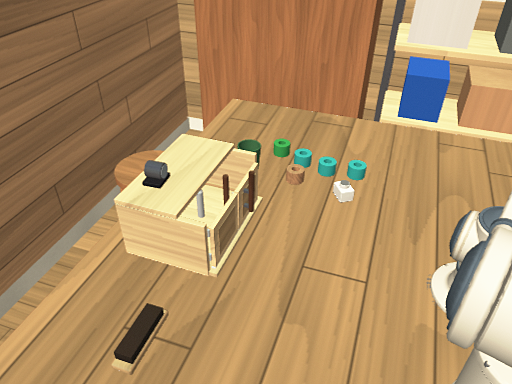

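The top view shows the tan roller at (333,209), with turquoise rings at (365,209), (359,236) and (364,266) and a green one at (375,183); those four are the look-alikes. The only wax box is at (323,260), standing upright. The door handle is near (250,188), the tray post near (238,183) and the spindle near (240,155). The side view agrees: tan roller at (295,174), box at (344,190).

Run:
```python
from h import *
z=np.load('/tmp/top0.npz');p,P=z['p'],z['P']
hsv=cv2.cvtColor(p,cv2.COLOR_RGB2HSV)
for u,v in[(333,209),(323,260),(365,209)]:print(hsv[v-8:v+9:4,u-8:u+9:4].reshape(-1,3)[::3].tolist())
roi=np.zeros(p.shape[:2],bool);roi[80:210,160:310]=1
def rep(n,m):
    q=P[m];print(n,m.sum(),q.mean(0).round(4),q.min(0).round(3),q.max(0).round(3), cv2.minAreaRect((q[:,:2]*1000).astype(np.float32)))
rep('roof',roi&(abs(P[...,2]-.18)<.006))
rep('wall',roi&(abs(P[...,2]-.165)<.005))
rep('doortop',roi&(abs(P[...,2]-.145)<.006))
rep('posts',roi&(P[...,2]>.15)&(P[...,2]<.2)&(hsv[...,2]<110)&(np.mgrid[0:384,0:512][0]>140))
for n,(u,v) in dict(roller=(333,209),box=(323,260)).items():
    s=np.zeros_like(roi);s[v-18:v+19,u-18:u+19]=1
    if n=='roller': s[:,350:]=0
    rep(n,s&(P[...,2]>.025)); print(np.percentile(P[s&(P[...,2]>.025)][:,2],[10,50,90]))
z=np.load('/tmp/side0.npz');p,P=z['p'],z['P']
roi=(P[...,0]>.4)&(P[...,0]<1)&(P[...,1]<.15)&(P[...,1]>-.5)
print('side posts')
m=(P[...,2]>.16)&(P[...,2]<.195)&roi&(p.sum(2)<230)
n,l,s,c=cv2.connectedComponentsWithStats(m.astype(np.uint8))
for i in range(1,n):
    if s[i,4]>8: rep(str(c[i]),l==i)
big=cv2.resize(np.load('/tmp/top0.npz')['p'][90:280,170:400],None,fx=3,fy=3,interpolation=cv2.INTER_CUBIC);save(big,'topcrop.png')
```

```text
[[17, 144, 158], [17, 141, 177], [16, 135, 183], [16, 146, 168], [16, 145, 148], [15, 145, 123], [16, 134, 168], [15, 148, 102], [17, 144, 158]]
[[16, 144, 172], [36, 20, 243], [35, 20, 245], [32, 33, 234], [21, 45, 131], [20, 46, 184], [31, 30, 210], [35, 26, 244], [16, 142, 158]]
[[15, 151, 160], [83, 156, 167], [85, 187, 165], [81, 114, 156], [18, 119, 135], [83, 155, 110], [85, 190, 172], [81, 115, 71], [16, 145, 155]]
roof 5648 [ 0.783  -0.0234  0.1807] [ 0.59  -0.193  0.174] [0.876 0.158 0.186] ((732.0528564453125, -16.906814575195312), (350.6817321777344, 282.6273193359375), 89.0431137084961)
wall 249 [ 0.6682 -0.0096  0.1655] [ 0.591 -0.189  0.16 ] [0.706 0.16  0.17 ] ((648.2571411132812, -14.3116455078125), (347.6808166503906, 113.42491912841797), 88.56037139892578)
doortop 436 [ 0.6279 -0.0111  0.1452] [ 0.59  -0.186  0.139] [0.703 0.157 0.151] ((629.2371826171875, -13.357772827148438), (337.0968017578125, 76.34576416015625), 77.40997314453125)
posts 61 [ 0.6218 -0.0296  0.1806] [ 0.59  -0.063  0.15 ] [0.688 0.144 0.196] ((653.54541015625, 36.040794372558594), (225.42175292
[... 390 characters left out ...]
, (62.854827880859375, 267.1405029296875), 3.015939474105835)
[0.03710981 0.04183912 0.0548155 ]
side posts
[251.25 176.95] 60 [ 0.5971 -0.0469  0.1763] [ 0.591 -0.054  0.16 ] [ 0.604 -0.042  0.192] ((596.5374145507812, -47.05694580078125), (13.121772766113281, 10.1356782913208), 17.826190948486328)
[154.83589744 181.48205128] 195 [0.8106 0.0731 0.1897] [0.789 0.031 0.18 ] [0.839 0.088 0.195] ((815.5448608398438, 60.12205505371094), (50.19231033325195, 55.54957962036133), 4.688689708709717)
[225.05555556 180.31481481] 54 [ 0.6544 -0.0073  0.1778] [ 0.649 -0.016  0.161] [ 0.661 -0.003  0.192] ((655.1488037109375, -8.410257339477539), (10.716645240783691, 11.81065559387207), 43.38461685180664)
```

View pics/topcrop.png

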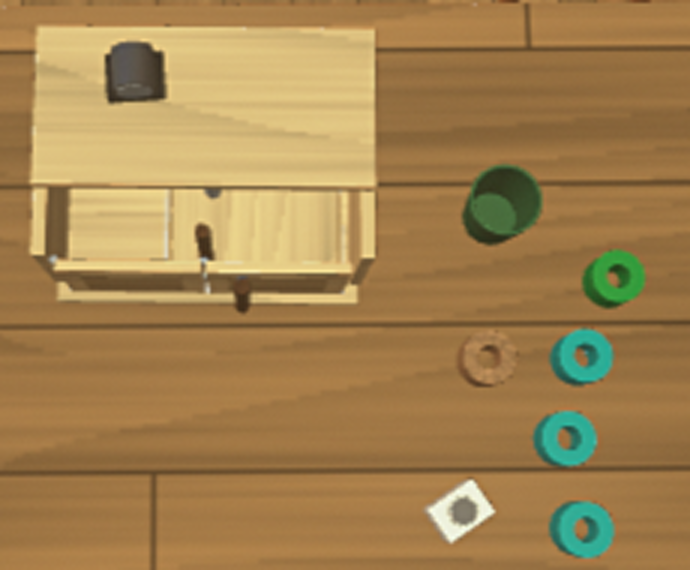

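The crop confirms the choice: the cork-brown ring at (488,357) is the roller, and the white box at (461,511) stands cap up. The turquoise and green rings are the look-alikes. Next I refine the cubby frame.

Run:
```python
from h import *
z=np.load('/tmp/top0.npz');p,P=z['p'],z['P'];c=calibration('top')
hsv=cv2.cvtColor(p,cv2.COLOR_RGB2HSV).astype(int)
def onplane(uv,h):
    uv=np.atleast_2d(uv).astype(float);d=world(c,uv[:,0],uv[:,1],np.ones(len(uv)))-np.array(c['eye'])
    return np.array(c['eye'])+d*((h-c['eye'][2])/d[:,2])[:,None]
m=(abs(P[...,2]-.18)<.008)&(P[...,0]>.712)&(P[...,0]<.95)&(abs(P[...,1])<.25)
ct=max(cv2.findContours(m.astype(np.uint8),0,2)[0],key=cv2.contourArea)
q=onplane(ct.reshape(-1,2),.18)[:,:2]*1000
print(cv2.minAreaRect(q.astype(np.float32)))
# front roof edge & back edge & sides, line fit
for n,ax,side in(('front',0,-1),('back',0,1),('left',1,1),('right',1,-1)):
    s=q[(q[:,ax]*side)>(q[:,ax]*side).max()-7];o=1-ax
    f=np.polyfit(s[:,o],s[:,ax],1);print(n,len(s),s.mean(0).round(1),np.degrees(np.arctan(f[0])).round(2))
# roller / box
yy,xx=np.mgrid[0:384,0:512]
m=(abs(xx-333)<14)&(abs(yy-209)<16)&(P[...,2]>.038)&(P[...,2]<.06); print('roller',m.sum(),(P[m][:,:2].min(0)+P[m][:,:2].max(0))/2,P[m][:,:2].ptp(0) if hasattr(P,'ptp') else np.ptp(P[m][:,:2],0))
s=(abs(xx-323)<18)&(abs(yy-260)<18)&(P[...,2]>.033)&(P[...,2]<.07); print('box',s.sum(),cv2.minAreaRect((P[s][:,:2]*1000).astype(np.float32)))
s&=P[...,2]>.048;print('cap',s.sum(),P[s].mean(0),np.ptp(P[s],0))
```

```text
((791.0048828125, -18.028305053710938), (349.5704040527344, 163.18226623535156), 89.10842895507812)
front 32 [713.6  38.8] -0.01
back 5 [872.7  81.6] 0.67
left 9 [768.3 155.1] -0.58
right 4 [ 788.4 -191.3] -0.29
roller 214 [ 0.54302441 -0.32514555] [0.05706136 0.05652194]
box 256 ((376.6348876953125, -289.9886779785156), (44.22811508178711, 60.318241119384766), 34.06892395019531)
cap 79 [ 0.37694966 -0.2897282   0.05353103] [0.02838637 0.03039401 0.01415178]
```

Request:
arm_command([
  {"wz": -0.16},
  {"wz": -0.318},
  {"wz": -0.318},
  {"wz": -0.318},
], fingers=0.3, squeeze=40)

```text
$.motion[0]: bad value
```

Request:
arm_command([
  {"x": 0,"y": 0,"z": 0,"wx": 0,"wy": 0,"wz": -0.15},
  {"x": 0,"y": 0,"z": 0,"wx": 0,"wy": 0,"wz": -0.298},
  {"x": 0,"y": 0,"z": 0,"wx": 0,"wy": 0,"wz": -0.298},
  {"x": 0,"y": 0,"z": 0,"wx": 0,"wy": 0,"wz": -0.298},
], fingers=0.3, squeeze=40)

```text
time_s: 0.43
position: [0.1483, 0.5813, 0.2418]
ee_rot: [-3.141, -0.0, 3.122]
wrist_force: [0.1, -0.1, 0.3]
finger_gap: 0.0555
grip_force: 0.0
```

Request:
arm_command([
  {"x": -0.14,"y": -0.2,"z": 0,"wx": 0,"wy": 0,"wz": 0},
  {"x": -0.28,"y": -0.4,"z": 0,"wx": 0,"wy": 0,"wz": 0},
  {"x": -0.42,"y": -0.6,"z": 0,"wx": 0,"wy": 0,"wz": 0},
  {"x": -0.56,"y": -0.8,"z": 0,"wx": 0,"wy": 0,"wz": 0},
  {"x": -0.7,"y": -1,"z": 0,"wx": 0,"wy": 0,"wz": 0},
])

```text
time_s: 0.85
position: [0.2309, 0.4589, 0.2421]
ee_rot: [-3.141, -0.0, 3.122]
wrist_force: [0.8, 1.0, 0.4]
finger_gap: 0.0554
grip_force: 0.0
```

Request:
arm_command([
  {"x": -0.14,"y": -0.2,"z": 0,"wx": 0,"wy": 0,"wz": 0},
  {"x": -0.28,"y": -0.4,"z": 0,"wx": 0,"wy": 0,"wz": 0},
  {"x": -0.42,"y": -0.6,"z": 0,"wx": 0,"wy": 0,"wz": 0},
  {"x": -0.56,"y": -0.8,"z": 0,"wx": 0,"wy": 0,"wz": 0},
  {"x": -0.7,"y": -1,"z": 0,"wx": 0,"wy": 0,"wz": 0},
])

```text
time_s: 1.27
position: [0.313, 0.3375, 0.2423]
ee_rot: [3.142, 0.0, 3.122]
wrist_force: [0.3, 0.6, 0.1]
finger_gap: 0.0555
grip_force: 0.0
```

Request:
arm_command([
  {"x": -0.14,"y": -0.2,"z": 0,"wx": 0,"wy": 0,"wz": 0},
  {"x": -0.28,"y": -0.4,"z": 0,"wx": 0,"wy": 0,"wz": 0},
  {"x": -0.42,"y": -0.6,"z": 0,"wx": 0,"wy": 0,"wz": 0},
  {"x": -0.56,"y": -0.8,"z": 0,"wx": 0,"wy": 0,"wz": 0},
  {"x": -0.7,"y": -1,"z": 0,"wx": 0,"wy": 0,"wz": 0},
])

```text
time_s: 1.68
position: [0.3951, 0.2161, 0.2423]
ee_rot: [3.141, 0.0, 3.122]
wrist_force: [1.1, 0.6, 0.7]
finger_gap: 0.0557
grip_force: 0.0
```

Request:
arm_command([
  {"x": -0.14,"y": -0.2,"z": 0,"wx": 0,"wy": 0,"wz": 0},
  {"x": -0.28,"y": -0.4,"z": 0,"wx": 0,"wy": 0,"wz": 0},
  {"x": -0.42,"y": -0.6,"z": 0,"wx": 0,"wy": 0,"wz": 0},
  {"x": -0.56,"y": -0.8,"z": 0,"wx": 0,"wy": 0,"wz": 0},
  {"x": -0.7,"y": -1,"z": 0,"wx": 0,"wy": 0,"wz": 0},
])

```text
time_s: 2.1
position: [0.4773, 0.0948, 0.2423]
ee_rot: [3.142, 0.0, 3.122]
wrist_force: [-0.0, 0.5, 0.9]
finger_gap: 0.0552
grip_force: 0.0
```

Request:
arm_command([
  {"x": -0.14,"y": -0.2,"z": 0,"wx": 0,"wy": 0,"wz": 0},
  {"x": -0.28,"y": -0.4,"z": 0,"wx": 0,"wy": 0,"wz": 0},
  {"x": -0.42,"y": -0.6,"z": 0,"wx": 0,"wy": 0,"wz": 0},
  {"x": -0.56,"y": -0.8,"z": 0,"wx": 0,"wy": 0,"wz": 0},
  {"x": -0.7,"y": -1,"z": 0,"wx": 0,"wy": 0,"wz": 0},
  {"x": -0.7,"y": -1,"z": 0,"wx": 0,"wy": 0,"wz": 0},
  {"x": -0.7,"y": -1,"z": 0,"wx": 0,"wy": 0,"wz": 0},
])

```text
time_s: 2.68
position: [0.559, -0.0263, 0.2413]
ee_rot: [3.141, -0.002, 3.121]
wrist_force: [-0.4, -0.6, 0.1]
finger_gap: 0.0552
grip_force: 0.0
```

```bash
cat >> h.py <<'E'
def posts(n,lo=.17,hi=.2):
    p,d,P,c=cloud(n)
    m=(P[...,2]>lo)&(P[...,2]<hi)&(p.sum(2)<250)&(d>.03)&(P[...,0]<.7)
    k,l,s,cc=cv2.connectedComponentsWithStats(m.astype(np.uint8))
    for i in range(1,k):
        if s[i,4]>30:
            q=P[l==i]; print(cc[i].round(),s[i,4],q.mean(0).round(4),q.min(0).round(3),q.max(0).round(3))
    return p,d,P,c
E
python3 - <<'E'
from h import *
p,d,P,c=posts('wrist'); save(p,'w1.png'); print(c['eye'])
E
```

```text
[222. 267.] 611 [ 0.5966 -0.0513  0.1858] [ 0.591 -0.059  0.17 ] [ 0.608 -0.044  0.193]
[275. 329.] 593 [ 0.6526 -0.0134  0.1848] [ 0.648 -0.021  0.17 ] [ 0.663 -0.006  0.192]
[ 0.47945918 -0.02423144  0.3740232 ]
```

View pics/w1.png

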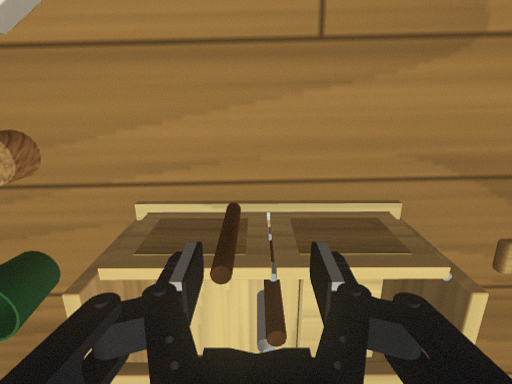

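The wrist view shows the handle's top at about (222,275) and the tray post's top at (275,340). Their world positions, (.599,-.0515) and (.6555,-.0135), match the given geometry.

Request:
arm_command([
  {"x": -0.2,"y": -0.1,"z": 0,"wx": 0,"wy": 0,"wz": 0},
  {"x": -0.338,"y": -0.204,"z": 0,"wx": 0,"wy": 0,"wz": 0},
  {"x": -0.338,"y": -0.204,"z": 0,"wx": 0,"wy": 0,"wz": 0},
  {"x": -0.338,"y": -0.204,"z": 0.2,"wx": 0,"wy": 0,"wz": 0},
  {"x": -0.338,"y": -0.204,"z": 0.4,"wx": 0,"wy": 0,"wz": 0},
  {"x": -0.338,"y": -0.204,"z": 0.644,"wx": 0,"wy": 0,"wz": 0},
  {"x": -0.338,"y": -0.204,"z": 0.644,"wx": 0,"wy": 0,"wz": 0},
  {"x": -0.338,"y": -0.204,"z": 0.644,"wx": 0,"wy": 0,"wz": 0},
])

```text
time_s: 3.4
position: [0.5975, -0.049, 0.1637]
ee_rot: [3.141, -0.004, 3.126]
wrist_force: [0.3, 0.9, 0.6]
finger_gap: 0.0554
grip_force: 0.0
```

Request:
arm_command([
  {"x": 0,"y": 0,"z": 0,"wx": 0,"wy": 0,"wz": 0},
  {"x": 0,"y": 0,"z": 0,"wx": 0,"wy": 0,"wz": 0},
  {"x": 0,"y": 0,"z": 0,"wx": 0,"wy": 0,"wz": 0},
  {"x": 0,"y": 0,"z": 0,"wx": 0,"wy": 0,"wz": 0},
  {"x": 0,"y": 0,"z": 0,"wx": 0,"wy": 0,"wz": 0},
  {"x": 0,"y": 0,"z": 0,"wx": 0,"wy": 0,"wz": 0},
], fingers=-1, squeeze=30)

```text
time_s: 3.9
position: [0.5999, -0.0523, 0.168]
ee_rot: [-3.138, 0.004, 3.124]
wrist_force: [-1.0, -6.4, 4.1]
finger_gap: 0.0151
grip_force: 30.5
```

Request:
arm_command([
  {"x": 0.094,"y": -0.02,"z": 0,"wx": 0,"wy": 0,"wz": 0},
  {"x": 0.185,"y": -0.024,"z": 0,"wx": 0,"wy": 0,"wz": 0},
  {"x": 0.271,"y": -0.011,"z": 0,"wx": 0,"wy": 0,"wz": 0},
  {"x": 0.351,"y": 0.018,"z": 0,"wx": 0,"wy": 0,"wz": 0},
  {"x": 0.425,"y": 0.063,"z": 0,"wx": 0,"wy": 0,"wz": 0},
  {"x": 0.492,"y": 0.124,"z": 0,"wx": 0,"wy": 0,"wz": 0},
  {"x": 0.551,"y": 0.2,"z": 0,"wx": 0,"wy": 0,"wz": 0},
  {"x": 0.602,"y": 0.289,"z": 0,"wx": 0,"wy": 0,"wz": 0},
  {"x": 0.602,"y": 0.289,"z": 0,"wx": 0,"wy": 0,"wz": 0},
])

```text
time_s: 4.65
position: [0.5274, -0.0129, 0.1677]
ee_rot: [3.141, 0.004, 3.127]
wrist_force: [0.0, -1.5, 8.2]
finger_gap: 0.0152
grip_force: 31.0
```

Request:
arm_command([
  {"x": 0.042,"y": 0.104,"z": 0,"wx": 0,"wy": 0,"wz": 0},
  {"x": 0.074,"y": 0.219,"z": 0,"wx": 0,"wy": 0,"wz": 0},
  {"x": 0.098,"y": 0.346,"z": 0,"wx": 0,"wy": 0,"wz": 0},
  {"x": 0.111,"y": 0.483,"z": 0,"wx": 0,"wy": 0,"wz": 0},
  {"x": 0.114,"y": 0.628,"z": 0,"wx": 0,"wy": 0,"wz": 0},
  {"x": 0.107,"y": 0.781,"z": 0,"wx": 0,"wy": 0,"wz": 0},
  {"x": 0.104,"y": 0.81,"z": 0,"wx": 0,"wy": 0,"wz": 0},
  {"x": 0.104,"y": 0.81,"z": 0,"wx": 0,"wy": 0,"wz": 0},
  {"x": 0.104,"y": 0.81,"z": 0,"wx": 0,"wy": 0,"wz": 0},
])

```text
time_s: 5.4
position: [0.517, 0.078, 0.1674]
ee_rot: [-3.131, 0.003, 3.121]
wrist_force: [-1.0, -22.7, 7.9]
finger_gap: 0.0149
grip_force: 32.9
```

Request:
arm_command([
  {"x": 0,"y": -0.02,"z": 0,"wx": 0,"wy": 0,"wz": 0},
  {"x": 0,"y": -0.02,"z": 0,"wx": 0,"wy": 0,"wz": 0},
  {"x": 0,"y": -0.02,"z": 0,"wx": 0,"wy": 0,"wz": 0},
  {"x": 0,"y": -0.02,"z": 0,"wx": 0,"wy": 0,"wz": 0},
  {"x": 0,"y": -0.02,"z": -0.3,"wx": 0,"wy": 0,"wz": 0},
  {"x": 0,"y": -0.02,"z": -0.65,"wx": 0,"wy": 0,"wz": 0},
  {"x": -0.2,"y": -0.2,"z": -0.65,"wx": 0,"wy": 0,"wz": 0},
  {"x": -0.4,"y": -0.4,"z": -0.65,"wx": 0,"wy": 0,"wz": 0},
  {"x": -0.6,"y": -0.6,"z": -0.65,"wx": 0,"wy": 0,"wz": 0},
  {"x": -0.8,"y": -0.77,"z": -0.65,"wx": 0,"wy": 0,"wz": 0},
  {"x": -1,"y": -0.77,"z": -0.65,"wx": 0,"wy": 0,"wz": 0},
  {"x": -1,"y": -0.77,"z": -0.65,"wx": 0,"wy": 0,"wz": 0},
], fingers=0.3)

```text
time_s: 6.4
position: [0.6373, -0.0122, 0.2395]
ee_rot: [3.141, -0.004, 3.124]
wrist_force: [0.9, 0.1, -1.7]
finger_gap: 0.0558
grip_force: 0.0
```

Run:
```python
from h import *
print(get_obs()['position'],get_obs()['ee_rot'])
posts('wrist');posts('top');p,d,P,c=posts('side');save(p,'s2.png')
```

```text
[ 0.63727351 -0.01215024  0.23949424] [ 3.14086844 -0.00362377  3.12443135]
[413.  15.] 1114 [0.519  0.075  0.1862] [0.51  0.069 0.17 ] [0.525 0.085 0.192]
[255. 241.] 627 [ 0.6537 -0.013   0.1863] [ 0.648 -0.021  0.17 ] [ 0.664 -0.005  0.192]
[ 22. 181.] 65 [0.6168 0.6242 0.1857] [0.604 0.619 0.17 ] [0.634 0.645 0.2  ]
[498.  41.] 54 [-0.1182 -1.4924  0.1891] [-0.12  -1.624  0.177] [-0.116 -1.359  0.2  ]
[225. 179.] 40 [ 0.6545 -0.0077  0.1828] [ 0.648 -0.017  0.173] [ 0.661 -0.003  0.191]
[266. 211.] 56 [0.5151 0.0825 0.1826] [0.509 0.072 0.17 ] [0.522 0.087 0.191]
```

View pics/s2.png

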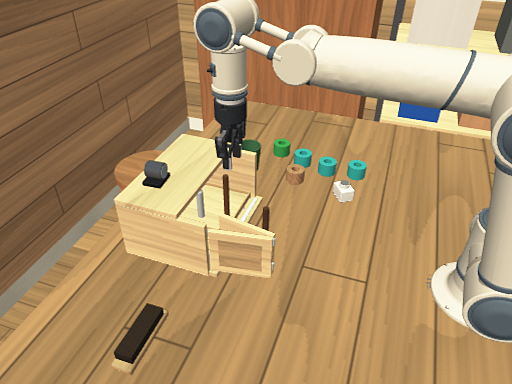

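The side view shows the door folded back (panels at (240,250)) and the handle measured at t≈1.4. The tray post stands free at (225,190).

Request:
arm_command([
  {"x": -0.156,"y": -0.007,"z": 0,"wx": 0,"wy": 0,"wz": 0},
  {"x": -0.156,"y": -0.007,"z": 0,"wx": 0,"wy": 0,"wz": 0},
  {"x": -0.156,"y": -0.007,"z": 0.2,"wx": 0,"wy": 0,"wz": 0},
  {"x": -0.156,"y": -0.007,"z": 0.4,"wx": 0,"wy": 0,"wz": 0},
  {"x": -0.156,"y": -0.007,"z": 0.62,"wx": 0,"wy": 0,"wz": 0},
  {"x": -0.156,"y": -0.007,"z": 0.62,"wx": 0,"wy": 0,"wz": 0},
  {"x": -0.156,"y": -0.007,"z": 0.62,"wx": 0,"wy": 0,"wz": 0},
])

```text
time_s: 7.13
position: [0.6519, -0.0117, 0.1677]
ee_rot: [3.141, -0.003, 3.127]
wrist_force: [1.0, 0.3, -0.5]
finger_gap: 0.0557
grip_force: 0.0
```

Request:
arm_command([
  {"x": 0,"y": 0,"z": 0,"wx": 0,"wy": 0,"wz": 0},
  {"x": 0,"y": 0,"z": 0,"wx": 0,"wy": 0,"wz": 0},
  {"x": 0,"y": 0,"z": 0,"wx": 0,"wy": 0,"wz": 0},
  {"x": 0,"y": 0,"z": 0,"wx": 0,"wy": 0,"wz": 0},
  {"x": 0,"y": 0,"z": 0,"wx": 0,"wy": 0,"wz": 0},
  {"x": 0,"y": 0,"z": 0,"wx": 0,"wy": 0,"wz": 0},
], fingers=-1)

```text
time_s: 7.63
position: [0.6543, -0.0133, 0.1714]
ee_rot: [-3.14, 0.004, 3.125]
wrist_force: [-0.9, -2.6, 5.3]
finger_gap: 0.0152
grip_force: 29.7
```

Request:
arm_command([
  {"x": 0.08,"y": 0,"z": 0,"wx": 0,"wy": 0,"wz": 0},
  {"x": 0.2,"y": 0,"z": 0,"wx": 0,"wy": 0,"wz": 0},
  {"x": 0.35,"y": 0,"z": 0,"wx": 0,"wy": 0,"wz": 0},
  {"x": 0.5,"y": 0,"z": 0,"wx": 0,"wy": 0,"wz": 0},
  {"x": 0.65,"y": 0,"z": 0,"wx": 0,"wy": 0,"wz": 0},
  {"x": 0.8,"y": 0,"z": 0,"wx": 0,"wy": 0,"wz": 0},
  {"x": 0.9,"y": 0,"z": 0,"wx": 0,"wy": 0,"wz": 0},
])

```text
time_s: 8.22
position: [0.5458, -0.0114, 0.1714]
ee_rot: [-3.14, 0.005, 3.125]
wrist_force: [2.5, -2.3, 6.2]
finger_gap: 0.015
grip_force: 29.6
```

Request:
arm_command([
  {"x": 0.15,"y": 0,"z": 0,"wx": 0,"wy": 0,"wz": 0},
  {"x": 0.3,"y": 0,"z": 0,"wx": 0,"wy": 0,"wz": 0},
  {"x": 0.45,"y": 0,"z": 0,"wx": 0,"wy": 0,"wz": 0},
  {"x": 0.58,"y": 0,"z": 0,"wx": 0,"wy": 0,"wz": 0},
  {"x": 0.68,"y": 0,"z": 0,"wx": 0,"wy": 0,"wz": 0},
  {"x": 0.75,"y": 0,"z": 0,"wx": 0,"wy": 0,"wz": 0},
  {"x": 0.79,"y": 0,"z": 0,"wx": 0,"wy": 0,"wz": 0},
  {"x": 0.79,"y": 0,"z": 0,"wx": 0,"wy": 0,"wz": 0},
])

```text
time_s: 8.88
position: [0.4542, -0.0099, 0.1714]
ee_rot: [-3.14, 0.013, 3.125]
wrist_force: [14.0, -2.5, 2.3]
finger_gap: 0.0152
grip_force: 30.1
```

Request:
arm_command([
  {"x": -0.03,"y": 0,"z": 0,"wx": 0,"wy": 0,"wz": 0},
  {"x": -0.03,"y": 0,"z": 0,"wx": 0,"wy": 0,"wz": 0},
  {"x": -0.03,"y": 0,"z": 0,"wx": 0,"wy": 0,"wz": 0},
  {"x": -0.03,"y": 0,"z": -0.3,"wx": 0,"wy": 0,"wz": 0},
  {"x": -0.03,"y": 0,"z": -0.6,"wx": 0,"wy": 0,"wz": 0},
  {"x": -0.03,"y": 0,"z": -0.9,"wx": 0,"wy": 0,"wz": 0},
  {"x": -0.25,"y": 0,"z": -0.9,"wx": 0,"wy": 0,"wz": 0},
  {"x": -0.5,"y": 0,"z": -0.9,"wx": 0,"wy": 0,"wz": 0},
  {"x": -0.7,"y": 0,"z": -0.9,"wx": 0,"wy": 0,"wz": 0},
  {"x": -0.88,"y": 0,"z": -0.9,"wx": 0,"wy": 0,"wz": 0},
  {"x": -0.88,"y": 0,"z": -0.9,"wx": 0,"wy": 0,"wz": 0},
  {"x": -0.88,"y": 0,"z": -0.9,"wx": 0,"wy": 0,"wz": 0},
], fingers=0.9)

```text
time_s: 9.88
position: [0.5565, -0.0108, 0.2751]
ee_rot: [3.141, -0.004, 3.126]
wrist_force: [1.0, -0.5, -0.2]
finger_gap: 0.0812
grip_force: 0.0
```

Run:
```python
from h import *
o=get_obs();print(o['position'],o['ee_rot'])
p,d,P,c=posts('wrist'); save(p,'w2.png')
m=(P[...,2]>.08)&(P[...,2]<.13)&(abs(P[...,0]-.54)<.03)&(abs(P[...,1]+.017)<.03)
for a,b in((.08,.1),(.1,.112),(.118,.126)):
    q=P[m&(P[...,2]>a)&(P[...,2]<b)];print(a,len(q),q.mean(0),q.min(0),q.max(0)) if len(q) else 0
```

```text
[ 0.55653723 -0.01084261  0.2750769 ] [ 3.14125348 -0.00359111  3.12605566]
[256.  62.] 492 [ 0.4572 -0.0095  0.1901] [ 0.449 -0.017  0.17 ] [ 0.465 -0.002  0.193]
[373. 147.] 547 [0.516  0.0753 0.1868] [0.509 0.07  0.17 ] [0.524 0.085 0.193]
0.08 54 [ 0.53147499 -0.01513451  0.09031649] [ 0.52955475 -0.02501183  0.08122972] [ 0.53705942 -0.00637482  0.09976343]
0.1 34 [ 0.53129364 -0.01543694  0.10529487] [ 0.52943979 -0.0245018   0.10025836] [ 0.53640648 -0.0065306   0.11125578]
0.118 129 [ 0.53861216 -0.01565019  0.1202212 ] [ 0.53179465 -0.02338173  0.11801755] [ 0.54668405 -0.0087344   0.12399749]
```

View pics/w2.png

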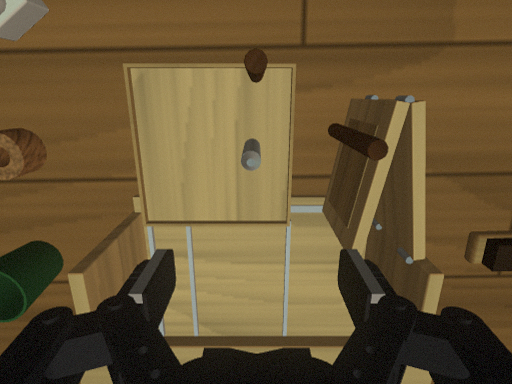

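The wrist view shows the tray fully out, with the spindle top at (251,160), the post at (256,65) and the folded door on the right. The spindle measures (.539,-.0156), 2 mm or less from the prediction.

Request:
arm_command([
  {"x": 0,"y": -0.2,"z": 0,"wx": 0,"wy": 0,"wz": 0},
  {"x": 0,"y": -0.4,"z": 0,"wx": 0,"wy": 0,"wz": 0},
  {"x": 0,"y": -0.6,"z": 0,"wx": 0,"wy": 0,"wz": 0},
  {"x": 0,"y": -0.8,"z": 0,"wx": 0,"wy": 0,"wz": 0},
  {"x": 0,"y": -1,"z": 0,"wx": 0,"wy": 0,"wz": 0},
])

```text
time_s: 10.35
position: [0.5534, -0.1316, 0.2776]
ee_rot: [-3.141, 0.001, 3.126]
wrist_force: [0.5, 0.1, 0.4]
finger_gap: 0.0812
grip_force: 0.0
```

Request:
arm_command([
  {"x": 0,"y": -0.25,"z": 0,"wx": 0,"wy": 0,"wz": 0},
  {"x": 0,"y": -0.5,"z": 0,"wx": 0,"wy": 0,"wz": 0},
  {"x": 0,"y": -0.75,"z": 0,"wx": 0,"wy": 0,"wz": 0},
  {"x": 0,"y": -1,"z": 0,"wx": 0,"wy": 0,"wz": 0},
])

```text
time_s: 10.68
position: [0.5515, -0.2518, 0.2777]
ee_rot: [-3.141, 0.001, 3.126]
wrist_force: [1.1, -0.1, -0.7]
finger_gap: 0.081
grip_force: 0.0
```

Request:
arm_command([
  {"x": 0,"y": -0.25,"z": 0.1,"wx": 0,"wy": 0,"wz": 0},
  {"x": 0,"y": -0.45,"z": 0.3,"wx": 0,"wy": 0,"wz": 0},
  {"x": 0,"y": -0.6,"z": 0.5,"wx": 0,"wy": 0,"wz": 0},
  {"x": 0,"y": -0.6,"z": 0.5,"wx": 0,"wy": 0,"wz": 0},
  {"x": 0,"y": -0.6,"z": 0.5,"wx": 0,"wy": 0,"wz": 0},
])

```text
time_s: 11.1
position: [0.55, -0.3227, 0.2151]
ee_rot: [3.139, -0.003, 3.124]
wrist_force: [0.5, 0.5, 0.4]
finger_gap: 0.0814
grip_force: 0.0
```

```bash
cat >> h.py <<'E'
def ring(x,y,z=(.036,.05),r=.05):
    p,d,P,c=cloud('wrist')
    m=(P[...,2]>z[0])&(P[...,2]<z[1])&(np.hypot(P[...,0]-x,P[...,1]-y)<r)&(d>.05)
    k,l,s,_=cv2.connectedComponentsWithStats(m.astype(np.uint8))
    i=1+np.argmax(s[1:,4]);m=(l==i)
    ct=max(cv2.findContours(m.astype(np.uint8),0,cv2.CHAIN_APPROX_NONE)[0],key=cv2.contourArea).reshape(-1,2)
    q=P[ct[:,1],ct[:,0]]; print(m.sum(),'z',np.median(P[m][:,2]),cv2.minEnclosingCircle((q[:,:2]*1000).astype(np.float32)),cv2.minAreaRect((q[:,:2]*1000).astype(np.float32)))
    return p
E
python3 - <<'E'
from h import *
o=get_obs();print(o['position'],o['ee_rot'])
save(ring(.543,-.325),'w3.png')
E
```

```text
[ 0.5499707  -0.32272142  0.21511334] [ 3.13914919 -0.00319646  3.1242398 ]
2156 z 0.044729257759901414 ((544.2957763671875, -323.9332275390625), 29.89020538330078) ((543.7925415039062, -323.9407958984375), (59.19034194946289, 58.08832931518555), 89.33724975585938)
```

View pics/w3.png

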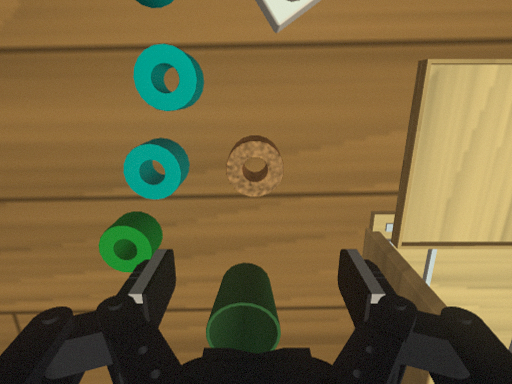

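The tan roller is at (255,167), clear of the turquoise ring at (157,170) by about 103 mm centre to centre, so open fingers fit beside it.

Request:
arm_command([
  {"x": 0.05,"y": -0.01,"z": 0.15,"wx": 0,"wy": 0,"wz": 0},
  {"x": 0.05,"y": -0.01,"z": 0.4,"wx": 0,"wy": 0,"wz": 0},
  {"x": 0.05,"y": -0.01,"z": 0.7,"wx": 0,"wy": 0,"wz": 0},
  {"x": 0.05,"y": -0.01,"z": 1,"wx": 0,"wy": 0,"wz": 0},
  {"x": 0.05,"y": -0.01,"z": 1,"wx": 0,"wy": 0,"wz": 0},
  {"x": 0.05,"y": -0.01,"z": 1,"wx": 0,"wy": 0,"wz": 0},
  {"x": 0.05,"y": -0.01,"z": 1,"wx": 0,"wy": 0,"wz": 0},
])

```text
time_s: 11.73
position: [0.547, -0.324, 0.1008]
ee_rot: [-3.139, 0.004, 3.127]
wrist_force: [0.1, -1.2, 0.3]
finger_gap: 0.081
grip_force: 0.0
```

Run:
```python
from h import *
o=get_obs();print(o['position'],o['ee_rot'])
ring(.544,-.324)
```

```text
[ 0.54695026 -0.32396271  0.1008314 ] [-3.13904585  0.00425976  3.12697603]
4956 z 0.0447443344505105 ((544.419921875, -323.8002624511719), 30.106124877929688) ((544.279296875, -323.824951171875), (59.04585647583008, 59.020328521728516), 53.557796478271484)
```

Request:
arm_command([
  {"x": 0.022,"y": 0,"z": 0.2,"wx": 0,"wy": 0,"wz": 0},
  {"x": 0.022,"y": 0,"z": 0.4,"wx": 0,"wy": 0,"wz": 0},
  {"x": 0.022,"y": 0,"z": 0.6,"wx": 0,"wy": 0,"wz": 0},
  {"x": 0.022,"y": 0,"z": 0.6,"wx": 0,"wy": 0,"wz": 0},
  {"x": 0.022,"y": 0,"z": 0.6,"wx": 0,"wy": 0,"wz": 0},
  {"x": 0.022,"y": 0,"z": 0.6,"wx": 0,"wy": 0,"wz": 0},
])

```text
time_s: 12.28
position: [0.5444, -0.3249, 0.0283]
ee_rot: [-3.139, 0.004, 3.126]
wrist_force: [0.4, 0.0, 0.7]
finger_gap: 0.0814
grip_force: 0.0
```

Request:
arm_command([
  {"x": 0,"y": 0,"z": 0,"wx": 0,"wy": 0,"wz": 0},
  {"x": 0,"y": 0,"z": 0,"wx": 0,"wy": 0,"wz": 0},
  {"x": 0,"y": 0,"z": 0,"wx": 0,"wy": 0,"wz": 0},
  {"x": 0,"y": 0,"z": 0,"wx": 0,"wy": 0,"wz": 0},
  {"x": 0,"y": 0,"z": 0,"wx": 0,"wy": 0,"wz": 0},
  {"x": 0,"y": 0,"z": 0,"wx": 0,"wy": 0,"wz": 0},
], fingers=-1, squeeze=25)

```text
time_s: 12.78
position: [0.5442, -0.3249, 0.0279]
ee_rot: [-3.139, 0.004, 3.126]
wrist_force: [0.0, -0.6, 6.3]
finger_gap: 0.0594
grip_force: 26.7
```

Request:
arm_command([
  {"x": 0,"y": 0,"z": -0.1,"wx": 0,"wy": 0,"wz": 0},
  {"x": 0,"y": 0,"z": -0.3,"wx": 0,"wy": 0,"wz": 0},
  {"x": 0,"y": 0,"z": -0.55,"wx": 0,"wy": 0,"wz": 0},
  {"x": 0,"y": 0,"z": -0.8,"wx": 0,"wy": 0,"wz": 0},
  {"x": 0,"y": 0,"z": -1,"wx": 0,"wy": 0,"wz": 0},
])

```text
time_s: 13.2
position: [0.5431, -0.3241, 0.1485]
ee_rot: [-3.14, 0.002, 3.126]
wrist_force: [0.6, 0.2, 0.4]
finger_gap: 0.0593
grip_force: 27.3
```

Request:
arm_command([
  {"x": 0,"y": 0,"z": -0.2,"wx": 0,"wy": 0,"wz": 0},
  {"x": 0,"y": 0.2,"z": -0.35,"wx": 0,"wy": 0,"wz": 0},
  {"x": 0,"y": 0.4,"z": -0.35,"wx": 0,"wy": 0,"wz": 0},
  {"x": 0,"y": 0.6,"z": -0.35,"wx": 0,"wy": 0,"wz": 0},
  {"x": 0,"y": 0.8,"z": -0.35,"wx": 0,"wy": 0,"wz": 0},
  {"x": 0,"y": 1,"z": -0.35,"wx": 0,"wy": 0,"wz": 0},
])

```text
time_s: 13.7
position: [0.5446, -0.203, 0.188]
ee_rot: [-3.141, 0.001, 3.126]
wrist_force: [0.3, 0.1, 0.2]
finger_gap: 0.0593
grip_force: 27.3
```

Request:
arm_command([
  {"x": 0.02,"y": 0.2,"z": 0,"wx": 0,"wy": 0,"wz": 0},
  {"x": 0.04,"y": 0.4,"z": 0,"wx": 0,"wy": 0,"wz": 0},
  {"x": 0.05,"y": 0.6,"z": 0,"wx": 0,"wy": 0,"wz": 0},
  {"x": 0.06,"y": 0.8,"z": 0,"wx": 0,"wy": 0,"wz": 0},
  {"x": 0.07,"y": 1,"z": 0,"wx": 0,"wy": 0,"wz": 0},
])

```text
time_s: 14.12
position: [0.538, -0.0827, 0.188]
ee_rot: [-3.141, 0.001, 3.126]
wrist_force: [1.0, 0.7, -0.7]
finger_gap: 0.0594
grip_force: 27.3
```

Request:
arm_command([
  {"x": 0.02,"y": 0.2,"z": 0,"wx": 0,"wy": 0,"wz": 0},
  {"x": 0.02,"y": 0.4,"z": 0,"wx": 0,"wy": 0,"wz": 0},
  {"x": 0.02,"y": 0.55,"z": 0,"wx": 0,"wy": 0,"wz": 0},
  {"x": 0.02,"y": 0.55,"z": 0,"wx": 0,"wy": 0,"wz": 0},
  {"x": 0.02,"y": 0.55,"z": 0,"wx": 0,"wy": 0,"wz": 0},
  {"x": 0.02,"y": 0.55,"z": 0,"wx": 0,"wy": 0,"wz": 0},
])

```text
time_s: 14.62
position: [0.5369, -0.0184, 0.1873]
ee_rot: [-3.141, 0.001, 3.126]
wrist_force: [-0.4, 0.0, 0.4]
finger_gap: 0.0592
grip_force: 27.3
```

Run:
```python
from h import *
o=get_obs();print(o['position'],o['ee_rot'],o['finger_gap'])
x,y,z=o['position']
p=ring(x,y,(z+.010,z+.022));save(p,'w4.png')
```

```text
[ 0.53688615 -0.01839604  0.18729713] [-3.14095449e+00  6.96899836e-04  3.12581760e+00] 0.0592321983491226
11841 z 0.2042103760768162 ((531.40283203125, -17.90072250366211), 43.42138671875) ((533.447509765625, -17.322235107421875), (63.5340576171875, 65.84361267089844), 42.074005126953125)
```

View pics/w4.png

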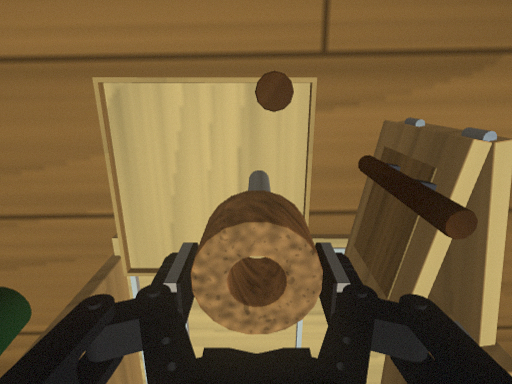

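The roller is held upright, its bore at (257,282), with the spindle base showing behind it at (259,180). Now I measure the bore centre exactly.

Run:
```python
from h import *
o=get_obs();print(o['position'],o['ee_rot'],o['finger_gap'])
x,y,z=o['position']
p,d,P,c=cloud('wrist');hsv=cv2.cvtColor(p,cv2.COLOR_RGB2HSV)
m=(hsv[...,1]>70)&(P[...,2]>.199)&(P[...,2]<.211)&(np.hypot(P[...,0]-x,P[...,1]-y)<.05)
q=P[m];print(m.sum(),q.mean(0),q.min(0),q.max(0),cv2.minEnclosingCircle((q[:,:2]*1000).astype(np.float32)))
ct,h=cv2.findContours(m.astype(np.uint8),cv2.RETR_CCOMP,cv2.CHAIN_APPROX_NONE)
for k,cc in enumerate(ct):
    if h[0][k][3]>=0 and len(cc)>60:
        w=P[cc[:,0,1],cc[:,0,0]];w=w[np.isfinite(w).all(1)]
        A=np.c_[2*w[:,:2],np.ones(len(w))];s=np.linalg.lstsq(A,(w[:,:2]**2).sum(1),rcond=None)[0];print('bore',s[:2],np.sqrt(s[2]+s[0]**2+s[1]**2))
```

```text
[ 0.53687548 -0.01868218  0.18704702] [-3.14105969e+00  3.76548888e-04  3.12508980e+00] 0.05917210877443079
11090 [ 0.53433778 -0.01840703  0.20396675] [ 0.50723471 -0.06176552  0.19900386] [0.56686661 0.02510647 0.21097779] ((531.7913818359375, -18.329524993896484), 43.4389533996582)
bore [ 0.53688849 -0.01831215] 0.013104829990734418
```

Request:
arm_command([
  {"x": -0.02,"y": 0.023,"z": 0,"wx": 0,"wy": 0,"wz": 0},
  {"x": -0.02,"y": 0.023,"z": 0.1,"wx": 0,"wy": 0,"wz": 0},
  {"x": -0.02,"y": 0.023,"z": 0.2,"wx": 0,"wy": 0,"wz": 0},
  {"x": -0.02,"y": 0.023,"z": 0.25,"wx": 0,"wy": 0,"wz": 0},
  {"x": -0.02,"y": 0.023,"z": 0.25,"wx": 0,"wy": 0,"wz": 0},
  {"x": -0.02,"y": 0.023,"z": 0.25,"wx": 0,"wy": 0,"wz": 0},
])

```text
time_s: 15.22
position: [0.5387, -0.0152, 0.1553]
ee_rot: [3.141, -0.002, 3.126]
wrist_force: [-0.2, -0.1, -0.9]
finger_gap: 0.0591
grip_force: 27.3
```

Request:
arm_command([
  {"x": -0.003,"y": -0.003,"z": 0.05,"wx": 0,"wy": 0,"wz": 0},
  {"x": -0.003,"y": -0.003,"z": 0.1,"wx": 0,"wy": 0,"wz": 0},
  {"x": -0.003,"y": -0.003,"z": 0.15,"wx": 0,"wy": 0,"wz": 0},
  {"x": -0.003,"y": -0.003,"z": 0.2,"wx": 0,"wy": 0,"wz": 0},
  {"x": -0.003,"y": -0.003,"z": 0.25,"wx": 0,"wy": 0,"wz": 0},
])

```text
time_s: 15.63
position: [0.5396, -0.0155, 0.1258]
ee_rot: [3.142, -0.0, 3.126]
wrist_force: [0.1, 0.2, -0.4]
finger_gap: 0.0594
grip_force: 27.3
```

Request:
arm_command([
  {"x": 0,"y": 0,"z": 0.08,"wx": 0,"wy": 0,"wz": 0},
  {"x": 0,"y": 0,"z": 0.16,"wx": 0,"wy": 0,"wz": 0},
  {"x": 0,"y": 0,"z": 0.24,"wx": 0,"wy": 0,"wz": 0},
  {"x": 0,"y": 0,"z": 0.32,"wx": 0,"wy": 0,"wz": 0},
  {"x": 0,"y": 0,"z": 0.42,"wx": 0,"wy": 0,"wz": 0},
  {"x": 0,"y": 0,"z": 0.42,"wx": 0,"wy": 0,"wz": 0},
  {"x": 0,"y": 0,"z": 0.42,"wx": 0,"wy": 0,"wz": 0},
])

```text
time_s: 16.22
position: [0.539, -0.0154, 0.0749]
ee_rot: [3.141, -0.002, 3.126]
wrist_force: [1.2, -0.4, 0.6]
finger_gap: 0.0594
grip_force: 27.3
```

Request:
arm_command([
  {"x": 0,"y": 0,"z": 0,"wx": 0,"wy": 0,"wz": 0},
  {"x": 0,"y": 0,"z": 0,"wx": 0,"wy": 0,"wz": 0},
  {"x": 0,"y": 0,"z": 0,"wx": 0,"wy": 0,"wz": 0},
  {"x": 0,"y": 0,"z": 0,"wx": 0,"wy": 0,"wz": 0},
  {"x": 0,"y": 0,"z": 0,"wx": 0,"wy": 0,"wz": 0},
  {"x": 0,"y": 0,"z": 0,"wx": 0,"wy": 0,"wz": 0},
  {"x": 0,"y": 0,"z": -0.2,"wx": 0,"wy": 0,"wz": 0},
  {"x": 0,"y": 0,"z": -0.45,"wx": 0,"wy": 0,"wz": 0},
  {"x": 0,"y": 0,"z": -0.7,"wx": 0,"wy": 0,"wz": 0},
  {"x": 0,"y": 0,"z": -1,"wx": 0,"wy": 0,"wz": 0},
], fingers=0.8)

```text
time_s: 17.05
position: [0.5389, -0.0154, 0.1961]
ee_rot: [3.141, -0.003, 3.126]
wrist_force: [0.7, -0.3, 0.1]
finger_gap: 0.0768
grip_force: 0.0
```

Request:
arm_command([
  {"x": -0.05,"y": 0,"z": -0.3,"wx": 0,"wy": 0,"wz": 0},
  {"x": -0.15,"y": 0,"z": -0.6,"wx": 0,"wy": 0,"wz": 0},
  {"x": -0.15,"y": 0,"z": -0.6,"wx": 0,"wy": 0,"wz": 0},
  {"x": -0.15,"y": 0,"z": -0.6,"wx": 0,"wy": 0,"wz": 0},
])

```text
time_s: 17.38
position: [0.5589, -0.0159, 0.2714]
ee_rot: [-3.141, 0.006, 3.126]
wrist_force: [1.3, 0.4, -0.1]
finger_gap: 0.077
grip_force: 0.0
```

Run:
```python
from h import *
o=get_obs();print(o['position'])
p,d,P,c=cloud('wrist');m=(np.hypot(P[...,0]-.539,P[...,1]+.0155)<.028)&(np.hypot(P[...,0]-.539,P[...,1]+.0155)>.016)
print(np.percentile(P[m][:,2],[10,50,90]));save(p,'w5.png')
p,d,P,c=cloud('top');z=P[...,2]
m=(cv2.cvtColor(p,cv2.COLOR_RGB2HSV)[...,1]<60)&(z>.03)&(z<.07)&(abs(P[...,0]-.38)<.12)&(abs(P[...,1]+.29)<.12)
print('box',m.sum(),P[m].mean(0),cv2.minAreaRect((P[m][:,:2]*1000).astype(np.float32)))
```

```text
[ 0.55887807 -0.01589123  0.27144396]
[0.07275471 0.34264816 0.34981916]
box 253 [ 0.37697063 -0.28763269  0.04409438] ((377.36138916015625, -289.0229187011719), (42.4627571105957, 58.930084228515625), 33.105804443359375)
```

View pics/w5.png

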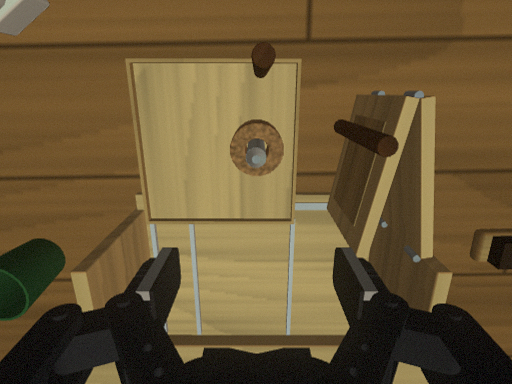

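The roller's top is at .0728 m around the spindle, at pixel (257,148), so it is seated on the floor. Next comes the box.

Request:
arm_command([
  {"x": 0.1,"y": -0.2,"z": 0,"wx": 0,"wy": 0,"wz": 0},
  {"x": 0.22,"y": -0.4,"z": 0,"wx": 0,"wy": 0,"wz": 0},
  {"x": 0.33,"y": -0.6,"z": 0,"wx": 0,"wy": 0,"wz": 0},
  {"x": 0.43,"y": -0.77,"z": 0,"wx": 0,"wy": 0,"wz": 0},
])

```text
time_s: 17.82
position: [0.503, -0.1082, 0.2657]
ee_rot: [3.141, -0.004, 3.126]
wrist_force: [1.0, -0.6, -0.5]
finger_gap: 0.0768
grip_force: 0.0
```

Request:
arm_command([
  {"x": 0.1,"y": -0.2,"z": 0,"wx": 0,"wy": 0,"wz": 0},
  {"x": 0.22,"y": -0.4,"z": 0,"wx": 0,"wy": 0,"wz": 0},
  {"x": 0.33,"y": -0.6,"z": 0,"wx": 0,"wy": 0,"wz": 0},
  {"x": 0.43,"y": -0.77,"z": 0,"wx": 0,"wy": 0,"wz": 0},
])

```text
time_s: 18.15
position: [0.4499, -0.1999, 0.2659]
ee_rot: [3.14, -0.003, 3.125]
wrist_force: [-0.1, -0.7, -0.7]
finger_gap: 0.0768
grip_force: 0.0
```

Request:
arm_command([
  {"x": 0.1,"y": -0.2,"z": 0.1,"wx": 0,"wy": 0,"wz": 0},
  {"x": 0.22,"y": -0.4,"z": 0.3,"wx": 0,"wy": 0,"wz": 0},
  {"x": 0.33,"y": -0.6,"z": 0.5,"wx": 0,"wy": 0,"wz": 0},
  {"x": 0.43,"y": -0.77,"z": 0.6,"wx": 0,"wy": 0,"wz": 0},
  {"x": 0.43,"y": -0.77,"z": 0.6,"wx": 0,"wy": 0,"wz": 0},
  {"x": 0.43,"y": -0.77,"z": 0.6,"wx": 0,"wy": 0,"wz": 0},
])

```text
time_s: 18.65
position: [0.3969, -0.2903, 0.1932]
ee_rot: [3.138, -0.004, 3.123]
wrist_force: [-0.1, 0.5, 0.3]
finger_gap: 0.0767
grip_force: 0.0
```

```bash
cat >> h.py <<'E'
def box(x,y,lo,hi):
    p,d,P,c=cloud('wrist');z=P[...,2]
    m=(cv2.cvtColor(p,cv2.COLOR_RGB2HSV)[...,1]<70)&(p.sum(2)>330)&(z>lo)&(z<hi)&(np.hypot(P[...,0]-x,P[...,1]-y)<.05)&(d>.05)
    print('box',m.sum(),P[m].mean(0),cv2.minAreaRect((P[m][:,:2]*1000).astype(np.float32)));return p
E
python3 - <<'E'
from h import *
o=get_obs();print(o['position'],o['ee_rot'])
p=box(.377,-.2895,.036,.043);save(p,'w6.png')
E
```

```text
[ 0.39691356 -0.2903297   0.19324096] [ 3.13808031 -0.00401179  3.12337748]
box 1797 [ 0.37604718 -0.28709802  0.04062597] ((378.54156494140625, -287.5131530761719), (44.03551483154297, 60.107791900634766), 32.994625091552734)
```

View pics/w6.png

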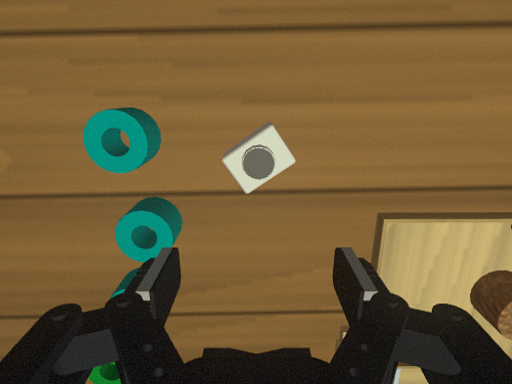

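Request:
arm_command([
  {"x": 0.05,"y": 0.01,"z": 0.05,"wx": 0,"wy": 0,"wz": 0.15},
  {"x": 0.1,"y": 0.02,"z": 0.1,"wx": 0,"wy": 0,"wz": 0.3},
  {"x": 0.158,"y": 0.019,"z": 0.2,"wx": 0,"wy": 0,"wz": 0.45},
  {"x": 0.158,"y": 0.019,"z": 0.3,"wx": 0,"wy": 0,"wz": 0.6},
  {"x": 0.158,"y": 0.019,"z": 0.4,"wx": 0,"wy": 0,"wz": 0.75},
  {"x": 0.158,"y": 0.019,"z": 0.5,"wx": 0,"wy": 0,"wz": 0.9},
  {"x": 0.158,"y": 0.019,"z": 0.5,"wx": 0,"wy": 0,"wz": 1},
  {"x": 0.158,"y": 0.019,"z": 0.5,"wx": 0,"wy": 0,"wz": 1},
])

```text
time_s: 19.37
position: [0.3801, -0.2867, 0.1359]
ee_rot: [3.141, -0.001, 2.34]
wrist_force: [0.5, -0.7, 0.5]
finger_gap: 0.0768
grip_force: 0.0
```

Request:
arm_command([
  {"x": 0,"y": 0,"z": 0.05,"wx": 0,"wy": 0,"wz": 0.15},
  {"x": 0,"y": 0,"z": 0.05,"wx": 0,"wy": 0,"wz": 0.244},
  {"x": 0,"y": 0,"z": 0.05,"wx": 0,"wy": 0,"wz": 0.244},
  {"x": 0,"y": 0,"z": 0.05,"wx": 0,"wy": 0,"wz": 0.244},
  {"x": 0,"y": 0,"z": 0.05,"wx": 0,"wy": 0,"wz": 0.244},
])

```text
time_s: 19.78
position: [0.3801, -0.2877, 0.131]
ee_rot: [3.141, 0.001, 2.153]
wrist_force: [0.2, -0.4, -0.6]
finger_gap: 0.0772
grip_force: 0.0
```

Run:
```python
from h import *
o=get_obs();print(o['position'],o['ee_rot'])
p=box(.378,-.288,.036,.043)
```

```text
[ 0.38010264 -0.28774968  0.13096901] [3.14117876e+00 1.17936159e-03 2.15297847e+00]
box 2566 [ 0.37587046 -0.28323575  0.04062471] ((378.2659606933594, -286.8836364746094), (43.654808044433594, 59.541046142578125), 33.433956146240234)
```

Request:
arm_command([
  {"x": 0.012,"y": -0.01,"z": 0.2,"wx": 0,"wy": 0,"wz": 0},
  {"x": 0.012,"y": -0.01,"z": 0.4,"wx": 0,"wy": 0,"wz": 0},
  {"x": 0.012,"y": -0.01,"z": 0.6,"wx": 0,"wy": 0,"wz": 0},
  {"x": 0.012,"y": -0.01,"z": 0.8,"wx": 0,"wy": 0,"wz": 0},
  {"x": 0.012,"y": -0.01,"z": 0.88,"wx": 0,"wy": 0,"wz": 0},
  {"x": 0.012,"y": -0.01,"z": 0.88,"wx": 0,"wy": 0,"wz": 0},
  {"x": 0.012,"y": -0.01,"z": 0.88,"wx": 0,"wy": 0,"wz": 0},
])

```text
time_s: 20.42
position: [0.3779, -0.2874, 0.0251]
ee_rot: [3.142, -0.0, 2.15]
wrist_force: [-0.3, -0.7, -0.2]
finger_gap: 0.077
grip_force: 0.0
```

Request:
arm_command([
  {"x": 0,"y": 0,"z": 0,"wx": 0,"wy": 0,"wz": 0},
  {"x": 0,"y": 0,"z": 0,"wx": 0,"wy": 0,"wz": 0},
  {"x": 0,"y": 0,"z": 0,"wx": 0,"wy": 0,"wz": 0},
  {"x": 0,"y": 0,"z": 0,"wx": 0,"wy": 0,"wz": 0},
  {"x": 0,"y": 0,"z": 0,"wx": 0,"wy": 0,"wz": 0},
  {"x": 0,"y": 0,"z": 0,"wx": 0,"wy": 0,"wz": 0},
  {"x": 0,"y": 0,"z": 0,"wx": 0,"wy": 0,"wz": 0},
], fingers=-1, squeeze=35)

```text
time_s: 21.0
position: [0.3787, -0.2881, 0.0265]
ee_rot: [3.141, 0.003, 2.149]
wrist_force: [-0.7, 1.0, 6.2]
finger_gap: 0.0434
grip_force: 37.9
```

Request:
arm_command([
  {"x": 0,"y": 0,"z": -0.1,"wx": 0,"wy": 0,"wz": 0},
  {"x": 0,"y": 0,"z": -0.3,"wx": 0,"wy": 0,"wz": 0},
  {"x": 0,"y": 0,"z": -0.55,"wx": 0,"wy": 0,"wz": 0},
  {"x": 0,"y": 0,"z": -0.8,"wx": 0,"wy": 0,"wz": 0},
  {"x": 0,"y": 0,"z": -1,"wx": 0,"wy": 0,"wz": 0},
  {"x": 0,"y": 0,"z": -1,"wx": 0,"wy": 0,"wz": 0},
])

```text
time_s: 21.5
position: [0.3795, -0.2888, 0.1516]
ee_rot: [3.139, 0.009, 2.149]
wrist_force: [0.2, 0.2, -1.0]
finger_gap: 0.0435
grip_force: 37.2
```

Request:
arm_command([
  {"x": 0.02,"y": 0.15,"z": 0,"wx": 0,"wy": 0,"wz": -0.15},
  {"x": 0.05,"y": 0.3,"z": 0,"wx": 0,"wy": 0,"wz": -0.3},
  {"x": 0.08,"y": 0.45,"z": 0,"wx": 0,"wy": 0,"wz": -0.45},
  {"x": 0.1,"y": 0.6,"z": 0,"wx": 0,"wy": 0,"wz": -0.6},
  {"x": 0.12,"y": 0.75,"z": 0,"wx": 0,"wy": 0,"wz": -0.75},
  {"x": 0.15,"y": 0.9,"z": 0,"wx": 0,"wy": 0,"wz": -0.9},
  {"x": 0.167,"y": 1,"z": 0,"wx": 0,"wy": 0,"wz": -1},
  {"x": 0.167,"y": 1,"z": 0,"wx": 0,"wy": 0,"wz": -1},
])

```text
time_s: 22.17
position: [0.4682, -0.2032, 0.1439]
ee_rot: [3.14, -0.001, 2.94]
wrist_force: [0.1, -0.1, -1.6]
finger_gap: 0.0432
grip_force: 37.1
```

Request:
arm_command([
  {"x": -0.12,"y": 0.2,"z": 0,"wx": 0,"wy": 0,"wz": -0.12},
  {"x": -0.24,"y": 0.4,"z": 0,"wx": 0,"wy": 0,"wz": -0.244},
  {"x": -0.36,"y": 0.6,"z": 0,"wx": 0,"wy": 0,"wz": -0.244},
  {"x": -0.48,"y": 0.8,"z": 0,"wx": 0,"wy": 0,"wz": -0.244},
  {"x": -0.587,"y": 0.994,"z": 0,"wx": 0,"wy": 0,"wz": -0.244},
  {"x": -0.587,"y": 0.994,"z": 0,"wx": 0,"wy": 0,"wz": -0.244},
  {"x": -0.587,"y": 0.994,"z": 0,"wx": 0,"wy": 0,"wz": -0.244},
  {"x": -0.587,"y": 0.994,"z": 0,"wx": 0,"wy": 0,"wz": -0.244},
])

```text
time_s: 22.83
position: [0.5601, -0.1034, 0.1441]
ee_rot: [-3.141, -0.001, 3.125]
wrist_force: [-0.3, -0.2, -0.5]
finger_gap: 0.0433
grip_force: 37.1
```

Request:
arm_command([
  {"x": 0,"y": -0.01,"z": 0.15,"wx": 0,"wy": 0,"wz": 0},
  {"x": 0,"y": -0.01,"z": 0.3,"wx": 0,"wy": 0,"wz": 0},
  {"x": 0,"y": -0.01,"z": 0.45,"wx": 0,"wy": 0,"wz": 0},
  {"x": 0,"y": -0.01,"z": 0.58,"wx": 0,"wy": 0,"wz": 0},
  {"x": 0,"y": -0.01,"z": 0.65,"wx": 0,"wy": 0,"wz": 0},
  {"x": 0,"y": -0.01,"z": 0.69,"wx": 0,"wy": 0,"wz": 0},
  {"x": 0,"y": -0.01,"z": 0.71,"wx": 0,"wy": 0,"wz": 0},
  {"x": 0,"y": -0.01,"z": 0.71,"wx": 0,"wy": 0,"wz": 0},
  {"x": 0,"y": -0.01,"z": 0.71,"wx": 0,"wy": 0,"wz": 0},
])

```text
time_s: 23.58
position: [0.5613, -0.1044, 0.0605]
ee_rot: [-3.141, 0.002, 3.125]
wrist_force: [0.1, -0.7, -1.4]
finger_gap: 0.0432
grip_force: 37.1
```

Request:
arm_command([
  {"x": 0,"y": 0,"z": 0.02,"wx": 0,"wy": 0,"wz": 0},
  {"x": 0,"y": 0,"z": 0.04,"wx": 0,"wy": 0,"wz": 0},
  {"x": 0,"y": 0,"z": 0.04,"wx": 0,"wy": 0,"wz": 0},
  {"x": 0,"y": 0,"z": 0.04,"wx": 0,"wy": 0,"wz": 0},
])

```text
time_s: 23.92
position: [0.5609, -0.104, 0.0547]
ee_rot: [-3.142, 0.0, 3.126]
wrist_force: [-0.7, 0.1, -1.6]
finger_gap: 0.0432
grip_force: 37.1
```

Request:
arm_command([
  {"x": 0,"y": 0,"z": 0,"wx": 0,"wy": 0,"wz": 0},
  {"x": 0,"y": 0,"z": 0,"wx": 0,"wy": 0,"wz": 0},
  {"x": 0,"y": 0,"z": 0,"wx": 0,"wy": 0,"wz": 0},
  {"x": 0,"y": 0,"z": 0,"wx": 0,"wy": 0,"wz": 0},
  {"x": 0,"y": 0,"z": 0,"wx": 0,"wy": 0,"wz": 0},
  {"x": 0,"y": 0,"z": -0.15,"wx": 0,"wy": 0,"wz": 0},
  {"x": 0,"y": 0,"z": -0.4,"wx": 0,"wy": 0,"wz": 0},
  {"x": 0,"y": 0,"z": -0.7,"wx": 0,"wy": 0,"wz": 0},
  {"x": 0,"y": 0,"z": -1,"wx": 0,"wy": 0,"wz": 0},
], fingers=0.4)

```text
time_s: 24.67
position: [0.5602, -0.1039, 0.1752]
ee_rot: [3.141, -0.002, 3.126]
wrist_force: [1.0, 0.6, -0.5]
finger_gap: 0.0601
grip_force: 0.0
```

Request:
arm_command([
  {"x": 0,"y": 0.1,"z": -0.25,"wx": 0,"wy": 0,"wz": 0},
  {"x": 0,"y": 0.3,"z": -0.6,"wx": 0,"wy": 0,"wz": 0},
  {"x": 0,"y": 0.3,"z": -0.8,"wx": 0,"wy": 0,"wz": 0},
  {"x": 0,"y": 0.3,"z": -0.8,"wx": 0,"wy": 0,"wz": 0},
  {"x": 0,"y": 0.3,"z": -0.8,"wx": 0,"wy": 0,"wz": 0},
])

```text
time_s: 25.08
position: [0.5622, -0.0678, 0.2736]
ee_rot: [-3.141, 0.005, 3.127]
wrist_force: [0.4, 0.6, 0.2]
finger_gap: 0.0598
grip_force: 0.0
```

```bash
python3 - <<'E'
from h import *
o=get_obs();print(o['position'],o['ee_rot'])
p=box(.561,-.104,.06,.073);save(p,'w7.png');posts('wrist')
p,d,P,c=cloud('top');save(p[90:300,160:420],'t7.png')
E
cd pics; python3 -c "
import cv2,numpy as np
a=cv2.imread('w7.png');b=cv2.resize(cv2.imread('t7.png'),(260,210));c=np.zeros((384,780,3),np.uint8);c[:,:512]=a;c[:210,520:780]=b;cv2.imwrite('c7.png',c)"
```

```text
[ 0.56219374 -0.06779073  0.27363405] [-3.14056063  0.00541791  3.12658535]
box 1287 [ 0.55809583 -0.10233314  0.06863546] ((560.5049438476562, -103.49171447753906), (43.70389175415039, 58.616607666015625), 89.0340576171875)
[341.  51.] 665 [ 0.4574 -0.0113  0.188 ] [ 0.449 -0.018  0.17 ] [ 0.465 -0.002  0.193]
[454. 139.] 730 [0.5163 0.0745 0.1856] [0.509 0.069 0.17 ] [0.525 0.086 0.193]
```

View pics/c7.png

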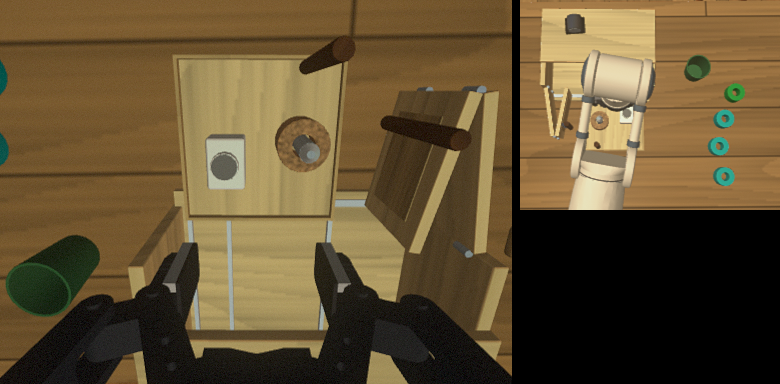

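The box stands upright beside the roller at (226,162), top at .0686 m. Before closing up, I check the whole table for a second roller or box that the arm hid in the first picture.

Run:
```python
from h import *
p,d,P,c=cloud('top');a=p
p2,d2,P2,c2=cloud('side')
save(np.hstack([cv2.resize(a,(400,300)),cv2.resize(p2,(400,300))]),'chk.png')
for P_ in(P,P2):
    m=(P_[...,2]>.02)&(P_[...,2]<.07)&(P_[...,0]>-.1)&(P_[...,0]<.9)&(abs(P_[...,1])<.75)
    k,l,s,cc=cv2.connectedComponentsWithStats(m.astype(np.uint8))
    for i in range(1,k):
        if s[i,4]>60: print(cc[i].round(),s[i,4],P_[l==i].mean(0).round(3))
```

```text
[340. 154.] 137 [ 0.726 -0.357  0.047]
[193. 181.] 126 [0.637 0.138 0.047]
[124. 166.] 575 [0.691 0.372 0.039]
[375. 182.] 255 [ 0.631 -0.471  0.042]
[ 47. 190.] 428 [0.614 0.63  0.027]
[250. 222.] 1366 [ 0.503 -0.051  0.032]
[364. 209.] 256 [ 0.542 -0.43   0.042]
[281. 228.] 114 [ 0.482 -0.156  0.032]
[359. 236.] 261 [ 0.453 -0.407  0.043]
[364. 266.] 273 [ 0.356 -0.42   0.042]
[ 33. 371.] 258 [0.05  0.613 0.054]
[282. 145.] 198 [ 0.63  -0.461  0.037]
[249. 147.] 79 [ 0.721 -0.368  0.061]
[303. 155.] 217 [ 0.543 -0.421  0.037]
[327. 163.] 234 [ 0.453 -0.398  0.037]
[357. 167.] 245 [ 0.357 -0.411  0.037]
[268. 212.] 2753 [ 0.565 -0.092  0.037]
[199. 258.] 2048 [0.665 0.152 0.045]
[452. 281.] 170 [0.066 0.01  0.037]
[138. 334.] 1421 [0.69  0.388 0.038]
```

View pics/chk.png

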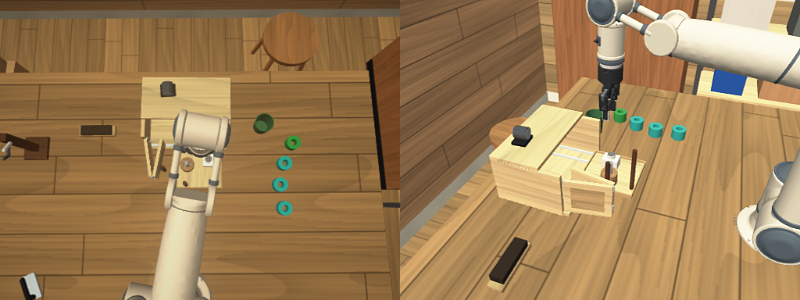

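Run:
```python
from h import *
p,d,P,c=cloud('top')
save(cv2.resize(p[330:384,0:90],None,fx=7,fy=7,interpolation=cv2.INTER_CUBIC),'crop13.png')
print((P[340:384:4,10:64:6,2]*1000).round().astype(int))
```

```text
[[-3  1 -4  2 -1  1 -4  4  1]
 [ 0  0 -2  5  2  2  2 -4  1]
 [ 3  0 -1  0  1 -5  1 -2  8]
 [ 0  0 -2 -6 12 10 -1  3  3]
 [ 1 -3  1 56 12 13  8  0  0]
 [ 3  5 -2 61 14 14  9 -4 -1]
 [-1  1  4 61 52 11 11 -5 -4]
 [ 2 -3  1 58 57 13  8  2 -4]
 [ 5 -3  0  1 54 12  9  6 -3]
 [-2 -4  6  0 59 13 11 10  2]
 [ 0 -2 -4  2 56 42 10  1  4]]
```

View pics/crop13.png

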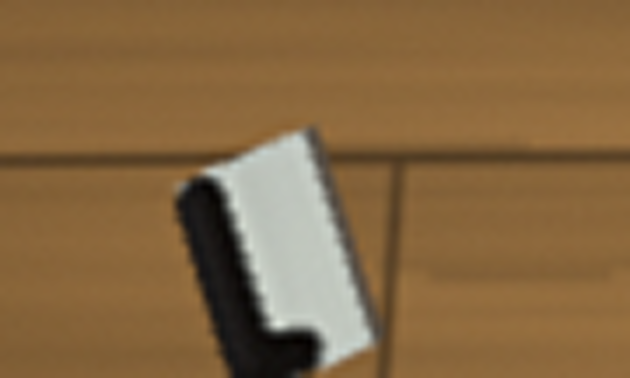

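The crop shows a grey plate, 12 mm thick, with a black handle. That is clutter, not a wax box, so exactly one roller and one box belong to the job and both are loaded. Now the tray goes home.

Request:
arm_command([
  {"x": 0.25,"y": 0.15,"z": 0,"wx": 0,"wy": 0,"wz": 0},
  {"x": 0.5,"y": 0.3,"z": 0,"wx": 0,"wy": 0,"wz": 0},
  {"x": 0.7,"y": 0.4,"z": 0,"wx": 0,"wy": 0,"wz": 0},
  {"x": 0.89,"y": 0.475,"z": 0,"wx": 0,"wy": 0,"wz": 0},
  {"x": 0.89,"y": 0.475,"z": 0,"wx": 0,"wy": 0,"wz": 0},
  {"x": 0.89,"y": 0.475,"z": 0,"wx": 0,"wy": 0,"wz": 0},
  {"x": 0.89,"y": 0.475,"z": 0.25,"wx": 0,"wy": 0,"wz": 0},
  {"x": 0.89,"y": 0.475,"z": 0.5,"wx": 0,"wy": 0,"wz": 0},
  {"x": 0.89,"y": 0.475,"z": 0.75,"wx": 0,"wy": 0,"wz": 0},
  {"x": 0.89,"y": 0.475,"z": 0.87,"wx": 0,"wy": 0,"wz": 0},
  {"x": 0.89,"y": 0.475,"z": 0.87,"wx": 0,"wy": 0,"wz": 0},
  {"x": 0.89,"y": 0.475,"z": 0.87,"wx": 0,"wy": 0,"wz": 0},
])

```text
time_s: 26.38
position: [0.4555, -0.0098, 0.1651]
ee_rot: [3.141, -0.003, 3.125]
wrist_force: [-0.3, -0.1, 1.2]
finger_gap: 0.0597
grip_force: 0.0
```

Request:
arm_command([
  {"x": 0,"y": 0,"z": 0,"wx": 0,"wy": 0,"wz": 0},
  {"x": 0,"y": 0,"z": 0,"wx": 0,"wy": 0,"wz": 0},
  {"x": 0,"y": 0,"z": 0,"wx": 0,"wy": 0,"wz": 0},
  {"x": 0,"y": 0,"z": 0,"wx": 0,"wy": 0,"wz": 0},
  {"x": 0,"y": 0,"z": 0,"wx": 0,"wy": 0,"wz": 0},
  {"x": 0,"y": 0,"z": 0,"wx": 0,"wy": 0,"wz": 0},
], fingers=-1, squeeze=30)

```text
time_s: 26.88
position: [0.4562, -0.0099, 0.1677]
ee_rot: [-3.14, 0.003, 3.125]
wrist_force: [0.4, -3.3, 5.6]
finger_gap: 0.0152
grip_force: 29.4
```

Request:
arm_command([
  {"x": -0.05,"y": 0,"z": 0,"wx": 0,"wy": 0,"wz": 0},
  {"x": -0.13,"y": 0,"z": 0,"wx": 0,"wy": 0,"wz": 0},
  {"x": -0.23,"y": 0,"z": 0,"wx": 0,"wy": 0,"wz": 0},
  {"x": -0.34,"y": 0,"z": 0,"wx": 0,"wy": 0,"wz": 0},
  {"x": -0.45,"y": 0,"z": 0,"wx": 0,"wy": 0,"wz": 0},
  {"x": -0.56,"y": 0,"z": 0,"wx": 0,"wy": 0,"wz": 0},
  {"x": -0.67,"y": 0,"z": 0,"wx": 0,"wy": 0,"wz": 0},
  {"x": -0.78,"y": 0,"z": 0,"wx": 0,"wy": 0,"wz": 0},
  {"x": -0.89,"y": 0,"z": 0,"wx": 0,"wy": 0,"wz": 0},
  {"x": -1,"y": 0,"z": 0,"wx": 0,"wy": 0,"wz": 0},
])

```text
time_s: 27.72
position: [0.5764, -0.0119, 0.1677]
ee_rot: [-3.14, 0.002, 3.125]
wrist_force: [-2.2, -3.8, 6.6]
finger_gap: 0.015
grip_force: 29.7
```

Request:
arm_command([
  {"x": -0.11,"y": 0,"z": 0,"wx": 0,"wy": 0,"wz": 0},
  {"x": -0.22,"y": 0,"z": 0,"wx": 0,"wy": 0,"wz": 0},
  {"x": -0.33,"y": 0,"z": 0,"wx": 0,"wy": 0,"wz": 0},
  {"x": -0.43,"y": 0,"z": 0,"wx": 0,"wy": 0,"wz": 0},
  {"x": -0.52,"y": 0,"z": 0,"wx": 0,"wy": 0,"wz": 0},
  {"x": -0.59,"y": 0,"z": 0,"wx": 0,"wy": 0,"wz": 0},
  {"x": -0.64,"y": 0,"z": 0,"wx": 0,"wy": 0,"wz": 0},
  {"x": -0.67,"y": 0,"z": 0,"wx": 0,"wy": 0,"wz": 0},
  {"x": -0.685,"y": 0,"z": 0,"wx": 0,"wy": 0,"wz": 0},
  {"x": -0.685,"y": 0,"z": 0,"wx": 0,"wy": 0,"wz": 0},
  {"x": -0.685,"y": 0,"z": 0,"wx": 0,"wy": 0,"wz": 0},
])

```text
time_s: 28.63
position: [0.6563, -0.0133, 0.1678]
ee_rot: [-3.14, -0.003, 3.125]
wrist_force: [-10.3, -3.6, 8.5]
finger_gap: 0.015
grip_force: 30.0
```

Request:
arm_command([
  {"x": 0,"y": 0,"z": 0,"wx": 0,"wy": 0,"wz": 0},
  {"x": 0,"y": 0,"z": 0,"wx": 0,"wy": 0,"wz": 0},
  {"x": 0,"y": 0,"z": 0,"wx": 0,"wy": 0,"wz": 0},
  {"x": 0,"y": 0,"z": 0,"wx": 0,"wy": 0,"wz": 0},
  {"x": 0,"y": 0,"z": -0.2,"wx": 0,"wy": 0,"wz": 0},
  {"x": 0,"y": 0,"z": -0.6,"wx": 0,"wy": 0,"wz": 0},
  {"x": 0,"y": 0,"z": -0.7,"wx": 0,"wy": 0,"wz": 0},
  {"x": 0.25,"y": 0.2,"z": -0.7,"wx": 0,"wy": 0,"wz": 0},
  {"x": 0.5,"y": 0.4,"z": -0.7,"wx": 0,"wy": 0,"wz": 0},
  {"x": 0.75,"y": 0.6,"z": -0.7,"wx": 0,"wy": 0,"wz": 0},
  {"x": 0.95,"y": 0.75,"z": -0.7,"wx": 0,"wy": 0,"wz": 0},
  {"x": 0.95,"y": 0.75,"z": -0.7,"wx": 0,"wy": 0,"wz": 0},
], fingers=0.3)

```text
time_s: 29.63
position: [0.542, 0.0827, 0.251]
ee_rot: [3.14, -0.0, 3.13]
wrist_force: [0.3, -0.3, 0.1]
finger_gap: 0.0555
grip_force: 0.0
```

Run:
```python
from h import *
o=get_obs();print(o['position'],o['ee_rot'])
posts('wrist');posts('side')
```

```text
[0.54199646 0.08267667 0.25100702] [ 3.13967383e+00 -1.75474406e-04  3.13006167e+00]
[248. 176.] 540 [0.5152 0.0779 0.1881] [0.509 0.07  0.17 ] [0.525 0.085 0.193]
[141. 352.] 42 [ 0.6612 -0.0121  0.1908] [ 0.658 -0.018  0.19 ] [ 0.665 -0.007  0.192]
[374.  31.] 35 [ 0.4512 -1.4471  0.185 ] [ 0.45  -1.638  0.171] [ 0.452 -1.287  0.2  ]
[498.  41.] 51 [-0.1184 -1.4951  0.1886] [-0.121 -1.629  0.175] [-0.116 -1.36   0.2  ]
[391.  43.] 35 [ 0.353  -1.2855  0.1872] [ 0.34  -1.299  0.17 ] [ 0.366 -1.273  0.199]
[225. 179.] 44 [ 0.6545 -0.008   0.1814] [ 0.647 -0.015  0.17 ] [ 0.662 -0.004  0.191]
[266. 211.] 54 [0.5154 0.0822 0.1829] [0.509 0.072 0.17 ] [0.522 0.086 0.191]
```

Request:
arm_command([
  {"x": 0.21,"y": -0.045,"z": 0,"wx": 0,"wy": 0,"wz": 0},
  {"x": 0.21,"y": -0.045,"z": 0,"wx": 0,"wy": 0,"wz": 0},
  {"x": 0.21,"y": -0.045,"z": 0.2,"wx": 0,"wy": 0,"wz": 0},
  {"x": 0.21,"y": -0.045,"z": 0.4,"wx": 0,"wy": 0,"wz": 0},
  {"x": 0.21,"y": -0.045,"z": 0.6,"wx": 0,"wy": 0,"wz": 0},
  {"x": 0.21,"y": -0.045,"z": 0.7,"wx": 0,"wy": 0,"wz": 0},
  {"x": 0.21,"y": -0.045,"z": 0.7,"wx": 0,"wy": 0,"wz": 0},
  {"x": 0.21,"y": -0.045,"z": 0.7,"wx": 0,"wy": 0,"wz": 0},
])

```text
time_s: 30.4
position: [0.5202, 0.0739, 0.1661]
ee_rot: [-3.141, -0.001, 3.125]
wrist_force: [0.1, 0.5, 0.7]
finger_gap: 0.0554
grip_force: 0.0
```

Request:
arm_command([
  {"x": 0,"y": 0,"z": 0,"wx": 0,"wy": 0,"wz": 0},
  {"x": 0,"y": 0,"z": 0,"wx": 0,"wy": 0,"wz": 0},
  {"x": 0,"y": 0,"z": 0,"wx": 0,"wy": 0,"wz": 0},
  {"x": 0,"y": 0,"z": 0,"wx": 0,"wy": 0,"wz": 0},
  {"x": 0,"y": 0,"z": 0,"wx": 0,"wy": 0,"wz": 0},
  {"x": 0,"y": 0,"z": 0,"wx": 0,"wy": 0,"wz": 0},
], fingers=-1)

```text
time_s: 30.9
position: [0.5205, 0.0743, 0.1679]
ee_rot: [3.141, 0.003, 3.126]
wrist_force: [0.7, 0.2, 5.8]
finger_gap: 0.015
grip_force: 29.3
```

Request:
arm_command([
  {"x": 0.007,"y": -0.133,"z": 0,"wx": 0,"wy": 0,"wz": 0},
  {"x": 0.003,"y": -0.278,"z": 0,"wx": 0,"wy": 0,"wz": 0},
  {"x": -0.01,"y": -0.415,"z": 0,"wx": 0,"wy": 0,"wz": 0},
  {"x": -0.033,"y": -0.542,"z": 0,"wx": 0,"wy": 0,"wz": 0},
  {"x": -0.066,"y": -0.657,"z": 0,"wx": 0,"wy": 0,"wz": 0},
  {"x": -0.108,"y": -0.761,"z": 0,"wx": 0,"wy": 0,"wz": 0},
  {"x": -0.158,"y": -0.85,"z": 0,"wx": 0,"wy": 0,"wz": 0},
  {"x": -0.218,"y": -0.926,"z": 0,"wx": 0,"wy": 0,"wz": 0},
  {"x": -0.218,"y": -0.926,"z": 0,"wx": 0,"wy": 0,"wz": 0},
])

```text
time_s: 31.65
position: [0.5471, -0.0369, 0.1676]
ee_rot: [3.139, 0.007, 3.126]
wrist_force: [7.7, 5.9, 1.9]
finger_gap: 0.015
grip_force: 29.6
```

Request:
arm_command([
  {"x": -0.067,"y": -0.061,"z": 0,"wx": 0,"wy": 0,"wz": 0},
  {"x": -0.141,"y": -0.106,"z": 0,"wx": 0,"wy": 0,"wz": 0},
  {"x": -0.221,"y": -0.135,"z": 0,"wx": 0,"wy": 0,"wz": 0},
  {"x": -0.307,"y": -0.148,"z": 0,"wx": 0,"wy": 0,"wz": 0},
  {"x": -0.398,"y": -0.144,"z": 0,"wx": 0,"wy": 0,"wz": 0},
  {"x": -0.45,"y": -0.13,"z": 0,"wx": 0,"wy": 0,"wz": 0},
  {"x": -0.49,"y": -0.122,"z": 0,"wx": 0,"wy": 0,"wz": 0},
  {"x": -0.49,"y": -0.122,"z": 0,"wx": 0,"wy": 0,"wz": 0},
  {"x": -0.49,"y": -0.122,"z": 0,"wx": 0,"wy": 0,"wz": 0},
])

```text
time_s: 32.4
position: [0.6035, -0.0541, 0.1676]
ee_rot: [-3.139, 0.002, 3.125]
wrist_force: [-0.9, -3.6, 4.7]
finger_gap: 0.0148
grip_force: 29.9
```

Run:
```python
from h import *
p,d,P,c=cloud('side');posts('side')
```

```text
[374.  31.] 34 [ 0.4513 -1.4468  0.1853] [ 0.45  -1.632  0.17 ] [ 0.452 -1.288  0.199]
[498.  41.] 55 [-0.1183 -1.4934  0.1892] [-0.122 -1.63   0.177] [-0.116 -1.359  0.2  ]
[391.  43.] 34 [ 0.3523 -1.2869  0.1841] [ 0.34  -1.298  0.172] [ 0.364 -1.279  0.2  ]
[254. 174.] 40 [ 0.5901 -0.0498  0.1842] [ 0.585 -0.064  0.17 ] [ 0.598 -0.033  0.199]
[225. 179.] 41 [ 0.6551 -0.0083  0.1818] [ 0.648 -0.017  0.17 ] [ 0.661 -0.005  0.191]
[247. 178.] 33 [ 0.6039 -0.0337  0.1798] [ 0.597 -0.038  0.17 ] [ 0.61  -0.031  0.191]
```

Request:
arm_command([
  {"x": -0.02,"y": 0.005,"z": 0,"wx": 0,"wy": 0,"wz": 0},
  {"x": -0.04,"y": 0.01,"z": 0,"wx": 0,"wy": 0,"wz": 0},
  {"x": -0.055,"y": 0.01,"z": 0,"wx": 0,"wy": 0,"wz": 0},
  {"x": -0.055,"y": 0.01,"z": 0,"wx": 0,"wy": 0,"wz": 0},
  {"x": -0.055,"y": 0.01,"z": 0,"wx": 0,"wy": 0,"wz": 0},
])

```text
time_s: 32.92
position: [0.6099, -0.0527, 0.1676]
ee_rot: [-3.14, 0.002, 3.125]
wrist_force: [-0.9, -3.5, 5.7]
finger_gap: 0.0142
grip_force: 29.2
```

Request:
arm_command([
  {"x": 0,"y": 0,"z": 0,"wx": 0,"wy": 0,"wz": 0},
  {"x": 0,"y": 0,"z": 0,"wx": 0,"wy": 0,"wz": 0},
  {"x": 0,"y": 0,"z": 0,"wx": 0,"wy": 0,"wz": 0},
  {"x": 0,"y": 0,"z": 0,"wx": 0,"wy": 0,"wz": 0},
  {"x": 0,"y": 0,"z": -0.2,"wx": 0,"wy": 0,"wz": 0},
  {"x": 0,"y": 0,"z": -0.6,"wx": 0,"wy": 0,"wz": 0},
  {"x": 0,"y": 0,"z": -0.6,"wx": 0,"wy": 0,"wz": 0},
  {"x": 0,"y": 0,"z": -0.6,"wx": 0,"wy": 0,"wz": 0},
], fingers=0.3)

```text
time_s: 33.58
position: [0.6107, -0.0517, 0.2431]
ee_rot: [-3.141, 0.008, 3.126]
wrist_force: [-0.4, 0.5, -1.0]
finger_gap: 0.0556
grip_force: 0.0
```

Run:
```python
from h import *
o=get_obs();print(o['position'])
p,d,P,c=posts('wrist');posts('side')
m=(abs(P[...,2]-.145)<.004)&(P[...,0]>.55)&(P[...,0]<.66)&(abs(P[...,1]+.012)<.17)&(d>.05)
q=P[m];print(m.sum())
for y in np.arange(-.16,.14,.03):
    s=q[abs(q[:,1]-y)<.015]
    if len(s)>5: print(y.round(3),len(s),np.median(s[:,0]).round(4))
```

```text
[ 0.61068942 -0.05169383  0.24312347]
[255. 197.] 601 [ 0.5967 -0.0522  0.1874] [ 0.591 -0.06   0.17 ] [ 0.606 -0.044  0.193]
[305. 268.] 335 [ 0.6532 -0.0171  0.1841] [ 0.649 -0.021  0.17 ] [ 0.664 -0.011  0.192]
[498.  40.] 52 [-0.1183 -1.4993  0.1889] [-0.122 -1.619  0.176] [-0.116 -1.37   0.2  ]
[252. 175.] 46 [ 0.5969 -0.0482  0.1812] [ 0.59  -0.055  0.17 ] [ 0.605 -0.043  0.192]
[225. 179.] 41 [ 0.6548 -0.0082  0.182 ] [ 0.649 -0.016  0.172] [ 0.662 -0.003  0.192]
6061
-0.16 525 0.6275
-0.13 548 0.6252
-0.1 558 0.6254
-0.07 547 0.6261
-0.04 516 0.6263
-0.01 577 0.6276
0.02 563 0.6274
0.05 554 0.6279
0.08 542 0.6283
0.11 566 0.6295
0.14 519 0.6362
```

The door's top edge is straight with no kink at the fold (under 0.5 mm), and the handle is back to its starting position within 1 mm. I retreat and take a last look.

Request:
arm_command([
  {"x": 0.1,"y": 0,"z": -0.3,"wx": 0,"wy": 0,"wz": 0},
  {"x": 0.3,"y": 0.1,"z": -0.4,"wx": 0,"wy": 0,"wz": 0},
  {"x": 0.5,"y": 0.3,"z": -0.4,"wx": 0,"wy": 0,"wz": 0},
  {"x": 0.7,"y": 0.5,"z": -0.4,"wx": 0,"wy": 0,"wz": 0},
  {"x": 0.9,"y": 0.7,"z": -0.4,"wx": 0,"wy": 0,"wz": 0},
])

```text
time_s: 34.1
position: [0.5014, 0.0346, 0.2843]
ee_rot: [3.141, -0.003, 3.125]
wrist_force: [-0.3, 0.6, -0.5]
finger_gap: 0.0557
grip_force: 0.0
```

Request:
arm_command([
  {"x": 0.2,"y": 0.25,"z": 0,"wx": 0,"wy": 0,"wz": 0},
  {"x": 0.35,"y": 0.5,"z": 0,"wx": 0,"wy": 0,"wz": 0},
  {"x": 0.5,"y": 0.75,"z": 0,"wx": 0,"wy": 0,"wz": 0},
  {"x": 0.6,"y": 1,"z": 0,"wx": 0,"wy": 0,"wz": 0},
])

```text
time_s: 34.43
position: [0.4307, 0.1562, 0.2847]
ee_rot: [-3.141, -0.002, 3.126]
wrist_force: [-0.1, 0.3, -0.1]
finger_gap: 0.0554
grip_force: 0.0
```

Request:
arm_command([
  {"x": 0.1,"y": 0.25,"z": 0,"wx": 0,"wy": 0,"wz": 0},
  {"x": 0.1,"y": 0.5,"z": 0,"wx": 0,"wy": 0,"wz": 0},
  {"x": 0.1,"y": 0.75,"z": 0,"wx": 0,"wy": 0,"wz": 0},
  {"x": 0.1,"y": 1,"z": 0,"wx": 0,"wy": 0,"wz": 0},
  {"x": 0.1,"y": 1,"z": 0,"wx": 0,"wy": 0,"wz": 0},
  {"x": 0.1,"y": 1,"z": 0,"wx": 0,"wy": 0,"wz": 0},
])

```text
time_s: 34.93
position: [0.4218, 0.2763, 0.2837]
ee_rot: [-3.139, -0.004, 3.129]
wrist_force: [-0.5, -0.3, -0.5]
finger_gap: 0.0553
grip_force: 0.0
```

Run:
```python
from h import *
p,_,_,_=cloud('top');p2,_,_,_=cloud('side')
a=cv2.resize(p[90:290,170:400],None,fx=1.7,fy=1.7);b=cv2.resize(p2[110:310,100:330],None,fx=1.7,fy=1.7)
save(np.hstack([a,b]),'fin.png')
o=np.load('/tmp/top0.npz')['p'];df=np.abs(p.astype(int)-o).sum(2)>120
k,l,s,c=cv2.connectedComponentsWithStats(df.astype(np.uint8))
print([(c[i].round().tolist(),int(s[i,4])) for i in range(1,k) if s[i,4]>15])
```

```text
[([240.0, 156.0], 101), ([266.0, 154.0], 25), ([87.0, 226.0], 321), ([110.0, 233.0], 771), ([61.0, 240.0], 1662), ([33.0, 254.0], 312), ([142.0, 242.0], 30), ([323.0, 260.0], 200), ([89.0, 259.0], 32), ([120.0, 310.0], 1570), ([68.0, 292.0], 277), ([86.0, 328.0], 324), ([136.0, 359.0], 2293), ([13.0, 363.0], 376), ([239.0, 369.0], 255), ([228.0, 377.0], 178), ([261.0, 381.0], 39)]
```

View pics/fin.png

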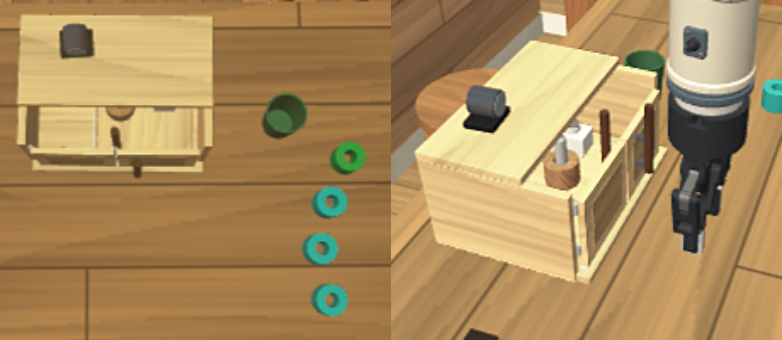

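The final views show the door flat, the tray home, the roller down on the spindle at (562,170) and the box upright at (575,140). The cup, headlamp, brush and look-alike rings have not moved.

```bash
python3 -c "
from h import *
print(close_job())"
```

```text
the job is handed in; nothing more can be done
None
```

The job is handed in and looks complete in the last pictures: the one roller is down on the spindle, the one wax box is upright on the tray, the tray is home, the door is flat, and the cup, boot brush and headlamp are unmoved; `close_job` gave no verdict.

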